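Put a mispacked ceramic table set into the right cut-outs of its gift box

ROBOT

A 7-joint arm with a two-finger parallel gripper is mounted at the origin on the work surface. World frame = base frame: x ahead of the robot, y to its left, z up, the work surface at z = 0. Lengths are in mm, angles in rad, forces in N, time in s.
With the tool pointing down it reaches from about 400 to 850 mm from the base axis. Payload 4.4 kg.
Tool frame: the origin (TCP) lies between the finger pads; the fingertips stand manip.finger_overhang ahead of it and the grasp point (between the pads) lies 6 mm ahead of it (manip.finger_overhang is the distance from the TCP to the fingertips, in mm); z points along the fingers, y is the line along which they close (so a half turn about z gives the same grasp; the last joint's range is limited). The gripper opens to 94 mm and grips with 3 to 60 N. Pads are 16 mm wide; open, the fingers measure 119 mm over their backs; the gripper's body (75 mm by 177 mm) begins 78 mm behind the grasp point.
Start: joints at [-1.341, 0.628, 0.038, 1.517, -0.027, 0.996, -0.02], TCP at [189.453, 621.793, 191.978] pointing down, gripper open.
Joint ranges: [-3.06, 3.06], [-0.37, 2.12], [-1.25, 1.32], [0.18, 2.47], [-1.1, 4.24], [0.23, 1.98], [-2.94, 2.94]. Speed limits (rad/s): [2.57, 2.57, 3.14, 3.14, 3.14, 3.14, 3.14].

INTERFACE

Orientations are given as a 3x3 rotation matrix whose columns are the frame's x, y, z axes.
In Python, from workcell import manip gives the robot as it stands. The module is installed in compiled form; this text tells all that it offers.
- The arm moves only by the tool carry_out, never from a script. Its argument "moves" is one flat list of numbers, 4 for each row, row after row: the shift along the tool's x, y, z scaled (see below), then the turn about the tool's z scaled (see below). In form: [dx, dy, dz, yaw, dx, dy, dz, yaw, ...]. A call has 1 to 10 rows; each row is the pose to reach, as a shift and turn from the pose commanded when the call began, along the tool's axes at that moment, turning the shorter way round; what a row does not reach only later rows make up. The controller multiplies each number of a shift by 0.3 m and each number of a turn by 360 degrees. A row lasts 1/10 s, in which the tool goes at most 50 mm and 8.59 degrees, less where a joint would pass 70% of its speed; a pose out of reach is approached as far as the arm can. A call with a number of a shift or a turn outside -1 to 1 is refused whole. A call with a gripper value outside its range is refused whole. "fingers" is the opening, from -1 (shut) to 1 (fully open), set as the call begins (left out, the last holds). The fingers move at their own pace and stop on an object; "newtons" is the grip in N (left out, the last holds). Time passes only in rows, so rows that repeat a pose let the fingers close. It gives the time, the measured TCP pose, the force, the opening and the grip force at its end, in the units of the state.
- manip.sense(): the state, without advancing time (a new reading comes with each control period).
- manip.get_image(name): name is "scene" or "top" or "wrist"; returns a dict with "img" (480x640x3 uint8, red, green, blue), "range_z" (480x640 float32, mm along the optical axis (not along the pixel's ray), 0 where there is no reading), "intrinsics" (3x3 intrinsics, pixels), "pose" (4x4, takes a point from camera to world coordinates). Camera axes: x right, y up, looking along -z (the intrinsics and any distortion apply to the point x, -y, -z); pixel columns grow to the right and rows downward; lengths in mm; the calibration is good to about 2 mm. A picture is of the moment at which its call begins.
- manip.finish_job(): hands the job in; it is judged then, once.
The state is a dict: "time_s": time; "qpos": joint angles; "dq": joint speeds; "effort": joint torques, N m; "position": TCP position; "ee_rot": TCP orientation; "force": force on the tool from outside, world axes, zero at the start; "wrist_torque": the same for the moment, N m; "grip_width": finger opening in mm; "gripper_force": force on a finger pad.
Only numpy, scipy, OpenCV 4.12 (cv2) and the standard library are available. Lean on these libraries where they do the work, as an engineer would, in place of code of your own. Each camera call takes 0.05 s, during which the arm holds its last target. There are 200 camera calls.

TASK

The cup, the sachet holder and the salt shaker of this gift set have been packed in one another's places. Swap them round so that each piece stands upright, fully down on the box floor, in the cut-out made for its shape and size; the cardboard sheet on the bench is free for putting a piece aside. It is ceramic, so set the pieces down gently rather than dropping them, and leave the packed sauce dishes and the roll of tape where they are.

Things in the scene. Friction and masses are not known exactly. Their poses are not given: they have to be found in the camera images.
- cup: White ceramic straight-sided cup without handle, open at the top: 62 mm outside diameter (the lowest 4 mm taper to 58 mm), 80 mm high, wall 4 mm. Loose, 0.13 to 0.25 kg. Origin: centre of its underside; z up. Can be gripped across its outside, from above. At the start it stands on top of a fitment whose cut-out is not its own.
- holder: White ceramic sugar-sachet holder: an upright narrow rectangular box open at the top, 84 mm long (its x axis) by 32 mm wide (its y axis), 60 mm high, wall 4 mm. Loose, 0.11 to 0.22 kg. Origin: centre of its underside; z up. Can be gripped across its 32 mm width, from above. At the start it stands on top of a fitment whose cut-out is not its own, at some angle.
- shaker: White ceramic salt shaker, solid-looking and round: 40 mm diameter up to 58 mm height, then a dome with small holes, 82 mm high in all. Loose, 0.08 to 0.15 kg. Origin: centre of its underside; z up. Can be gripped across its 40 mm body, from above. At the start it stands in a cut-out that is not its own (on the box floor, off centre in the hole).
- nest_cup: The cup's place: a flat kraft-board fitment 116 mm square and 12 mm thick lying on the floor of the gift box, fixed. Origin: centre of its underside, which is the level of the box floor; z up, x and y along its edges (parallel to the box edges). Right through its centre is a round cut-out of 78 mm diameter.
- nest_holder: The sachet holder's place: a flat kraft-board fitment 116 mm square and 12 mm thick lying on the floor of the gift box, fixed. Origin: centre of its underside, which is the level of the box floor; z up, x and y along its edges (parallel to the box edges). Right through its centre is an oblong rectangular cut-out, 100 mm along the fitment's x axis by 48 mm along its y axis.
- nest_shaker: The salt shaker's place: a flat kraft-board fitment 116 mm square and 12 mm thick lying on the floor of the gift box, fixed. Origin: centre of its underside, which is the level of the box floor; z up, x and y along its edges (parallel to the box edges). Right through its centre is a round cut-out of 56 mm diameter.
- box: Red open gift box base, 246 mm square outside, fixed: floor 3 mm thick, walls 3 mm thick and 30 mm high from the bench. Origin: centre of its underside; z up, x, y along its edges. Four fitments lie in it two by two at 118 mm pitch, tops 15 mm above the bench, order varies. Its red lid and stacks of bowls and plates stand fixed, over 0.4 m to the left and right of the robot's centre line.
- sheet: Bare piece of brown cardboard, 160 mm square and 3 mm thick, lying fixed on the bench beside the box (to its left or its right), empty: the free spot. Origin: centre of its underside; z up.
- dishes: Two nested white ceramic sauce dishes (one body), 84 mm across, 28 mm high, correctly packed in the 100 mm round cut-out of the fourth fitment. Loose; to be left alone. Origin: centre of the underside; z up.
- tape: Roll of greyish clear packing tape lying flat on the bench just beyond the far edge of the cardboard sheet: 100 mm diameter, 48 mm high. Loose; to be left alone. Origin: centre of its underside; z up.
Not all that is in view belongs to the job. Leave any green look-alike of the cup alone.

How it is judged (in metres and radians):
At the end, for the whole second after the job is handed in: Each piece stands at rest in its own cut-out: the underside's centre within 11 mm (cup, shaker) or 14 mm (sachet holder) of the centre of its fitment, less than 5 mm above the box floor, tilted less than 0.1 rad, the holder's length along the oblong cut-out to 0.25 rad (horizontal distance between cup and nest_cup below 0.011 m and z of cup in the frame of nest_cup below 0.005 m and angle between each of cup, holder, shaker's own z axis and vertical below 0.1 rad and linear speed of each of cup, holder, shaker below 0.02 m/s and horizontal distance between holder and nest_holder below 0.014 m and z of holder in the frame of nest_holder below 0.005 m and horizontal distance between shaker and nest_shaker below 0.011 m and z of shaker in the frame of nest_shaker below 0.005 m and angle between the x axis of holder and the x axis of nest_holder, either way round below 0.25 rad); the robot touches nothing.
It fails at once if the cup is dropped or knocked: it moves faster than 0.6 m/s while no finger touches it (a free fall of about 18 mm) (linear speed of cup above 0.6 m/s and contact force between the fingers and cup below 0.1 N).
It fails at once if the sachet holder is dropped or knocked: it moves faster than 0.6 m/s while no finger touches it (a free fall of about 18 mm) (linear speed of holder above 0.6 m/s and contact force between the fingers and holder below 0.1 N).
It fails at once if the salt shaker is dropped or knocked: it moves faster than 0.6 m/s while no finger touches it (a free fall of about 18 mm) (linear speed of shaker above 0.6 m/s and contact force between the fingers and shaker below 0.1 N).
It fails at once if the packed sauce dishes are moved by more than 15 mm (distance of dishes from where it was at the start of the episode above 0.015 m).
It fails at once if the roll of tape is moved by more than 15 mm (distance of tape from where it was at the start of the episode above 0.015 m).
It also fails if it takes over 115 s, if anything falls off the work surface, if the arm or the gripper's body presses on something with over 40 N, if the wrist force passes 120 N, or if a joint passes its speed limit or range.

## Working session

There is one attempt and no reset: what is moved stays moved. The work goes in short steps, Python scripts to look and compute and a tool call to move; the robot and the scene stay as the last step left them, time stands still between calls to the robot, and variables do not carry over. Pictures are saved under pics/ and viewed, at most 14 in all, crops included, and the job is handed in when it is done.

Besides the shell and the picture viewer there is one more tool, called after "Emit:" by a JSON object that holds its "fn" and its "kwargs". carry_out: Moves the arm, as the interface text tells. Its arguments: {"type":"object","properties":{"moves":{"type":"array","items":{"type":"number"}},"fingers":{"type":"number"},"newtons":{"type":"number"}},"required":["moves"]}

```bash
mkdir -p pics; python3 - <<'E'
from workcell import manip
import cv2,numpy as np
s=manip.sense(); print({k:np.round(v,3).tolist() for k,v in s.items()}, manip.finger_overhang)
for n in("top","scene"):
    d=manip.get_image(n); np.savez(f"{n}0.npz",**d)
    cv2.imwrite(f"pics/{n}0.png",d["img"][:,:,::-1]); print(n,d["intrinsics"].round(1).tolist(),d["pose"].round(3).tolist(),(d["range_z"]>0).mean())
E
```

```text
{'time_s': 0.0, 'qpos': [-1.341, 0.629, 0.038, 1.518, -0.027, 0.996, -0.02], 'dq': [-0.001, -0.0, 0.0, 0.001, 0.001, -0.001, 0.0], 'effort': [0.0, -54.971, 1.144, -18.663, -0.052, 0.023, 0.0], 'position': [189.256, 621.137, 191.07], 'ee_rot': [[-0.957, 0.292, -0.001], [0.292, 0.957, -0.002], [-0.0, -0.002, -1.0]], 'force': [-0.644, 0.605, -0.761], 'wrist_torque': [-0.01, 0.065, 0.042], 'gripper_force': 0.0, 'grip_width': 93.892} 25.0
top [[498.1, 0.0, 328.0], [0.0, 498.1, 238.7], [0.0, 0.0, 1.0]] [[-0.019, 0.993, -0.115, 526.819], [-1.0, -0.019, 0.0, -8.434], [-0.002, 0.114, 0.993, 909.556], [0.0, 0.0, 0.0, 1.0]] 0.9960319010416666
scene [[492.8, 0.0, 314.0], [0.0, 492.8, 233.4], [0.0, 0.0, 1.0]] [[-0.479, -0.636, 0.605, 1089.715], [0.878, -0.348, 0.329, 223.058], [0.001, 0.688, 0.725, 592.894], [0.0, 0.0, 0.0, 1.0]] 0.996005859375
```

View pics/top0.png

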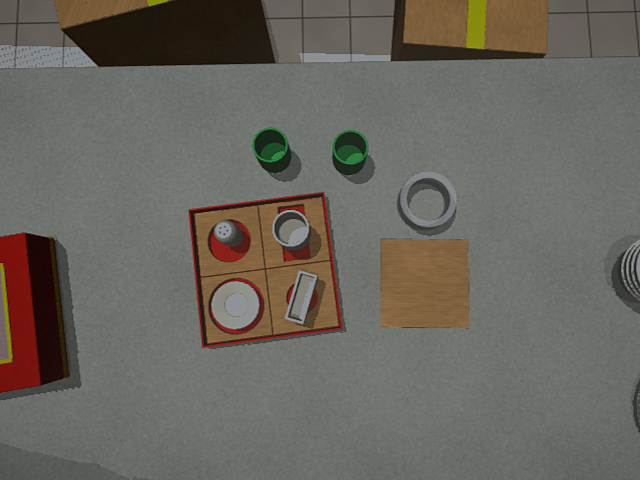

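View pics/scene0.png

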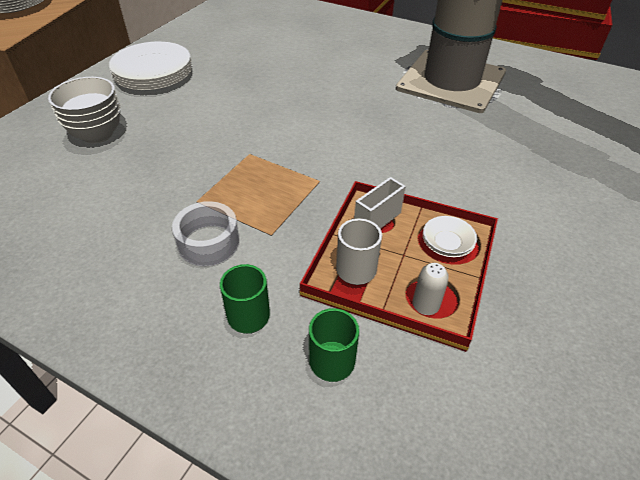

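The top view shows the box at about (265,270), left being +y and up being +x.
- The shaker at (228,235) stands in the large round hole, which is nest_cup.
- The cup at (291,230) stands on the oblong cut-out, nest_holder.
- The holder at (301,297) stands on the small round hole, nest_shaker.
- The dishes are at (236,305), the sheet at (425,283) and the tape at (428,200).

Possible mistaken identities:
- **Cup:** the white one at (291,230) against the green cups at (272,150) and (350,152). I choose the white one.
- **Shaker and holder:** each is unique.
- **Round holes:** (228,240) at about 78 mm, (301,295) at about 56 mm, and the dishes' hole at (236,305).

```bash
cat > h.py <<'E'
import numpy as np,cv2
def load(n):
    d=dict(np.load(n)); return d
def cloud(d):
    K,T,Z=d["intrinsics"],d["pose"],d["range_z"].astype(float)
    v,u=np.mgrid[:480,:640]
    P=np.stack([(u-K[0,2])/K[0,0]*Z,-(v-K[1,2])/K[1,1]*Z,-Z],-1)
    return P@T[:3,:3].T+T[:3,3]
def ray(d,uv,z):
    K,T=d["intrinsics"],d["pose"]; uv=np.atleast_2d(uv).astype(float)
    r=np.c_[(uv[:,0]-K[0,2])/K[0,0],-(uv[:,1]-K[1,2])/K[1,1],-np.ones(len(uv))]@T[:3,:3].T
    return T[:3,3]+r*((z-T[2,3])/r[:,2])[:,None]
def hsv(d): return cv2.cvtColor(d["img"],cv2.COLOR_RGB2HSV)
def rect(p):
    c,s,a=cv2.minAreaRect(p.astype(np.float32)); return np.round(c,1),np.round(s,1),round(a,1)
E
python3 - <<'E'
from h import *
for n in("top0","scene0"):
    d=load(n+".npz"); P=cloud(d); H=hsv(d); X,Y,Z=P[...,0],P[...,1],P[...,2]
    print(n)
    red=((H[...,0]<8)|(H[...,0]>172))&(H[...,1]>150)&(abs(Y-120)<190)&(X>300)&(X<800)
    r=red&(Z>24)&(Z<36); print(" rim z",np.median(Z[r]),rect(P[r][:,:2]))
    bc=np.array(rect(P[r][:,:2])[0])
    inb=(abs(X-bc[0])<115)&(abs(Y-bc[1])<115)
    fl=red&inb&(Z<9); print(" floor z",np.median(Z[fl]))
    wood=(H[...,0]>8)&(H[...,0]<25)&(H[...,1]>60)
    print(" fitment z",np.median(Z[wood&inb]))
    sh=wood&~inb&(Z<20)&(Y<60)&(abs(X-520)<200)&(Y>-300); print(" sheet",np.median(Z[sh]),rect(P[sh][:,:2]))
    white=(H[...,1]<50)&inb&(Z>35)
    k,L=cv2.connectedComponents(white.astype(np.uint8))
    for i in range(1,k):
        m=L==i
        if m.sum()<150: continue
        zt=np.percentile(Z[m],98); t=m&(Z>zt-5)
        print(" piece top z",round(zt,1),"n",m.sum(),"rim rect",rect(P[t][:,:2]),"circ",np.round(cv2.minEnclosingCircle(P[t][:,:2].astype(np.float32))[0],1))
d=load("top0.npz"); cv2.imwrite("pics/crop.png",cv2.resize(d["img"][120:360,180:350,::-1],None,fx=2.4,fy=2.4,interpolation=cv2.INTER_CUBIC))
E
```

```text
top0
 rim z 29.204704725946556 (array([578.5, 106.2]), array([245.7, 245.3]), 6.3)
 floor z 2.7238770602435807
 fitment z 14.692073214977086
 sheet 2.744693840999844 (array([ 588.9, -100.7]), array([327.8, 237. ]), 88.1)
 piece top z 97.1 n 570 rim rect (array([594.1,  41.3]), array([156.2,  59.9]), 15.5) circ [596.   31.7]
 piece top z 85.6 n 475 rim rect (array([592.7,  82.6]), array([223.1,  26.4]), 60.8) circ [587.9  85.2]
 piece top z 77.2 n 415 rim rect (array([527. ,  39.5]), array([31.7, 84. ]), 72.3) circ [527.3  38.9]
scene0
 rim z 27.218127165652845 (array([580.9, 103.8]), array([250.1, 245.7]), 6.4)
 floor z 0.9857133042966666
 fitment z 12.814393999286835
 sheet 1.240908312321153 (array([ 590.8, -102.8]), array([326. , 253.3]), 89.8)
 piece top z 93.4 n 3562 rim rect (array([643.4,  52.6]), array([61.2, 60.3]), 26.8) circ [642.8  52.1]
 piece top z 82.7 n 953 rim rect (array([644.3, 165.2]), array([26.9, 27.1]), 9.5) circ [644.1 165.2]
```

View pics/crop.png

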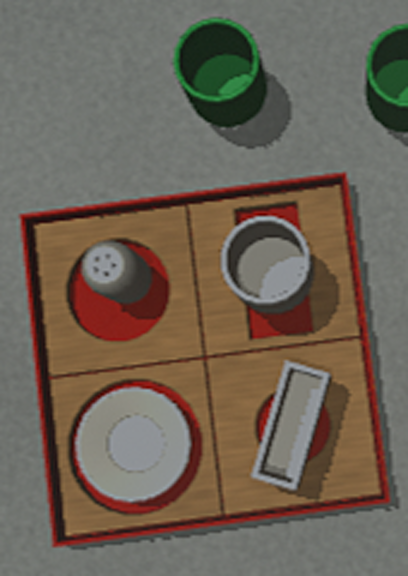

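The crop confirms the choice: the white cup is at crop (266,262), the shaker at (105,262) off centre in the 78 mm hole, and the holder at (291,425) over the 56 mm hole. The green cups are outside the box. Next I refine each piece in both views.

```bash
python3 - <<'E'
from h import *
R=lambda a:np.array([[np.cos(a),-np.sin(a)],[np.sin(a),np.cos(a)]])
for n in("top0","scene0"):
    d=load(n+".npz"); P=cloud(d); H=hsv(d); X,Y,Z=P[...,0],P[...,1],P[...,2]
    off=-2 if n=="scene0" else 0
    print(n)
    for nm,c,zt in(("cup",(643,52),95),("shaker",(644,165),85),("holder",(527,39.5),75)):
        m=(np.hypot(X-c[0],Y-c[1])<50)&(Z>zt-5+off)&(H[...,1]<60)
        if m.sum()<20: print(nm,'none',m.sum());continue
        q=P[m][:,:2].astype(np.float32); print(nm,np.round(np.percentile(Z[m],[5,50,95]),1),rect(q),np.round(cv2.minEnclosingCircle(q),1) if 0 else np.round(cv2.minEnclosingCircle(q)[0],1))
    m=(H[...,0]>8)&(H[...,0]<25)&(H[...,1]>60)&(Z<8)&(np.hypot(X-510,Y+185)<125); print("sheet",rect(P[m][:,:2]))
    m=(Z>35)&(Z<60)&(np.hypot(X-650,Y+185)<75); print("tape",rect(P[m][:,:2]))
    # cup hole: red-floor pixels of nest_cup
    # fitment top-edge circle fit: wood pixels boundary around nest_cup
E
```

```text
top0
cup [91.6 94.4 96.8] (array([640.1,  53.9]), array([60.3, 59.7]), 0.8) [640.1  54.1]
shaker [80.2 82.4 85.3] (array([640.2, 167.2]), array([26.7, 28.5]), 16.9) [640.6 167. ]
holder [ 73.4 909.6 909.6] (array([522.5,  25.3]), array([61.6, 84. ]), 72.3) [526.6  36.4]
sheet (array([ 547.9, -182.3]), array([161.7, 160.8]), 87.9)
tape (array([ 681.8, -184.7]), array([75.5, 99.1]), 0.8)
scene0
cup [88.6 92.2 94. ] (array([643.4,  52.6]), array([61.2, 60.3]), 26.8) [642.8  52.1]
shaker [78.4 80.6 82.8] (array([644. , 165.1]), array([26.3, 27.1]), 8.2) [644.3 165.2]
holder [68.6 72.1 73.9] (array([529.7,  36.8]), array([33.8, 85.8]), 72.8) [529.8  37. ]
sheet (array([ 548.6, -183.9]), array([162.3, 165.7]), 87.9)
tape (array([ 681.9, -187.3]), array([100.3,  70.8]), 88.3)
```

```bash
cat > go.py <<'E'
import sys,numpy as np
from workcell import manip
s=manip.sense(); R=s["ee_rot"]; p=np.array(s["position"])
def to(x,y,z,phi=None):
    d=R.T@(np.array([x,y,z])-p)/300
    cur=np.degrees(np.arctan2(R[1,1],R[0,1])); t=0
    if phi is not None: t=-((phi-cur+90)%180-90)/360   # world + turn = tool - turn
    print("to",(x,y,z,phi),"->",np.round(d,3).tolist(),round(t,4))
print("t",round(s["time_s"],2),"pos",p.round(1),"phi",round(float(np.degrees(np.arctan2(R[1,1],R[0,1]))),1),"Rz",R[:,2].round(3),"w",round(float(s["grip_width"]),1),"gf",round(float(s["gripper_force"]),1),"F",np.round(s["force"],1))
for a in sys.argv[1:]: to(*map(float,a.split(",")))
E
python3 go.py 415,393,192 642.3,166.1,192
```

```text
t 0.1 pos [189.3 621.2 191.2] phi 73.1 Rz [-0.    -0.002 -1.   ] w 94.0 gf 0.0 F [-0.5 -0.3  0.8]
to (415.0, 393.0, 192.0, None) -> [-0.942, -0.508, -0.002] 0
to (642.3, 166.1, 192.0, None) -> [-1.887, -1.011, -0.001] 0
```

Emit:
{"fn": "carry_out", "kwargs": {"moves": [-0.94,-0.51,0,0,-0.94,-0.51,0,0,-0.94,-0.51,0,0,-0.94,-0.51,0,0,-0.94,-0.51,0,0,-0.94,-0.51,0,0,-0.94,-0.51,0,0,-0.94,-0.51,0,0], "fingers": 1}}

```text
time_s: 0.9
position: [417.9, 389.2, 191.8]
ee_rot: [[-0.954, 0.299, 0.001], [0.299, 0.954, -0.002], [-0.002, -0.002, -1.0]]
force: [0.2, 0.0, 0.3]
grip_width: 93.8
gripper_force: 0.0
```

Emit:
{"fn": "carry_out", "kwargs": {"moves": [-0.82,-0.48,0,0,-0.82,-0.48,0,0,-0.82,-0.48,0,0,-0.82,-0.48,0,0,-0.82,-0.48,0,0,-0.82,-0.48,0,0,-0.82,-0.48,0,0,-0.82,-0.48,0,0]}}

```text
time_s: 1.7
position: [607.2, 185.2, 191.3]
ee_rot: [[-0.957, 0.291, -0.002], [0.291, 0.957, 0.001], [0.002, 0.001, -1.0]]
force: [-0.3, 0.4, -0.9]
grip_width: 94.1
gripper_force: 0.0
```

```bash
python3 go.py 642.3,166.1,192 642.3,166.1,56; python3 - <<'E'
from workcell import manip
import cv2,numpy as np
d=manip.get_image("wrist"); np.savez("w0.npz",**d); cv2.imwrite("pics/w0.png",d["img"][:,:,::-1]); print(d["pose"].round(3),d["intrinsics"])
E
```

```text
t 1.7 pos [607.2 185.2 191.3] phi 73.1 Rz [-0.002  0.001 -1.   ] w 94.1 gf 0.0 F [-0.3  0.4 -0.9]
to (642.3, 166.1, 192.0, None) -> [-0.131, -0.027, -0.003] 0
to (642.3, 166.1, 56.0, None) -> [-0.131, -0.027, 0.451] 0
[[ 2.92000e-01 -9.22000e-01 -2.56000e-01  5.32646e+02]
 [ 9.57000e-01  2.81000e-01  7.80000e-02  2.07215e+02]
 [-0.00000e+00 -2.67000e-01  9.64000e-01  3.83676e+02]
 [ 0.00000e+00  0.00000e+00  0.00000e+00  1.00000e+00]] [[351.7397118    0.         316.43246149]
 [  0.         351.7397118  236.55056111]
 [  0.           0.           1.        ]]
```

View pics/w0.png

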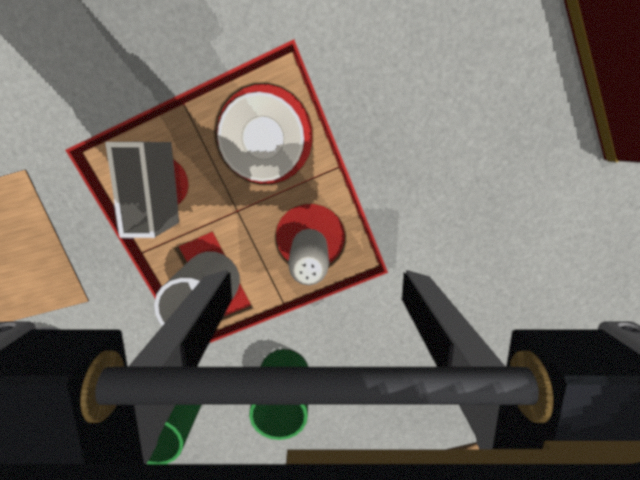

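The wrist view shows the shaker dome at (308,268) in the 78 mm hole at (311,235), the cup at (190,300), the holder at (130,190) and the dishes at (263,135). I use it as a third measurement.

```bash
python3 - <<'E'
from h import *
d=load("w0.npz"); P=cloud(d); H=hsv(d); X,Y,Z=P[...,0],P[...,1],P[...,2]
v,u=np.mgrid[:480,:640]; ok=(v<290)
red=((H[...,0]<8)|(H[...,0]>172))&(H[...,1]>120)&ok&(X<740)&(abs(Y-105)<150)
r=red&(Z>24)&(Z<36); print("rim",np.median(Z[r]),rect(P[r][:,:2]))
for nm,c,zt in(("shaker",(642,166),85),("holder",(528,38),75)):
    m=ok&(np.hypot(X-c[0],Y-c[1])<50)&(Z>zt-6)&(Z<zt+8)&(H[...,1]<60)
    print(nm,np.median(Z[m]),rect(P[m][:,:2]))
f=red&(Z<9)
print("floor",np.median(Z[f]))
c,_=cv2.findContours((red&(u>270)&(u<350)&(v>195)&(v<275)&(Z<9)).astype(np.uint8),0,1)
E
```

```text
rim 29.109040497749817 (array([578.6, 104.3]), array([245.6, 245.5]), 6.4)
shaker 82.1823255111857 (array([640.7, 165.6]), array([28.8, 27.5]), 26.4)
holder 74.20482253388704 (array([527.5,  37.7]), array([33.6, 84.1]), 73.1)
floor 2.597817398612392
```

```bash
python3 go.py 641.5,166,130 641.5,166,56
```

```text
t 1.75 pos [606.5 186.5 191.4] phi 73.2 Rz [-0.002  0.002 -1.   ] w 94.2 gf 0.0 F [-0.8  0.9 -0.2]
to (641.5, 166.0, 130.0, None) -> [-0.132, -0.032, 0.204] 0
to (641.5, 166.0, 56.0, None) -> [-0.132, -0.032, 0.451] 0
```

Emit:
{"fn": "carry_out", "kwargs": {"moves": [-0.132,-0.031,0,0,-0.132,-0.031,0.1,0,-0.132,-0.031,0.2,0,-0.132,-0.031,0.2,0,-0.132,-0.031,0.2,0]}}

```text
time_s: 2.25
position: [642.0, 165.9, 132.1]
ee_rot: [[-0.957, 0.288, -0.001], [0.288, 0.957, 0.001], [0.002, 0.001, -1.0]]
force: [-0.5, -0.2, 0.6]
grip_width: 94.1
gripper_force: 0.0
```

```bash
python3 go.py 641.5,166,56
```

```text
t 2.25 pos [642.  165.9 132.1] phi 73.2 Rz [-0.001  0.001 -1.   ] w 94.1 gf 0.0 F [-0.5 -0.2  0.6]
to (641.5, 166.0, 56.0, None) -> [0.001, -0.0, 0.254] 0
```

Emit:
{"fn": "carry_out", "kwargs": {"moves": [0,0,0.08,0,0,0,0.16,0,0,0,0.22,0,0,0,0.253,0,0,0,0.253,0]}}

```text
time_s: 2.75
position: [642.8, 164.3, 56.3]
ee_rot: [[-0.957, 0.29, -0.0], [0.29, 0.957, 0.0], [0.0, 0.0, -1.0]]
force: [0.2, 0.6, 0.1]
grip_width: 94.0
gripper_force: 0.0
```

Emit:
{"fn": "carry_out", "kwargs": {"moves": [0,0,0,0,0,0,0,0,0,0,0,0,0,0,0,0,0,0,0,0,0,0,0,0,0,0,0,0,0,0,0,0], "fingers": -1, "newtons": 20}}

```text
time_s: 3.55
position: [643.2, 163.5, 56.1]
ee_rot: [[-0.957, 0.292, 0.0], [0.292, 0.957, 0.0], [-0.0, 0.0, -1.0]]
force: [-0.5, 0.6, 0.5]
grip_width: 36.2
gripper_force: 19.8
```

```bash
python3 go.py 641,166,165
```

```text
t 3.55 pos [643.2 163.5  56.1] phi 73.1 Rz [ 0.  0. -1.] w 36.2 gf 19.8 F [-0.5  0.6  0.5]
to (641.0, 166.0, 165.0, None) -> [0.009, 0.006, -0.363] 0
```

```bash
python3 - <<'E'
from workcell import manip
import cv2,numpy as np
d=manip.get_image("wrist"); np.savez("w1.npz",**d); cv2.imwrite("pics/w1.png",cv2.resize(d["img"][200:400,160:480,::-1],None,fx=2,fy=2))
E
python3 go.py
```

```text
t 3.6 pos [643.1 163.5  56. ] phi 73.1 Rz [ 0.  0. -1.] w 36.1 gf 19.8 F [-0.6  0.6  0.2]
```

View pics/w1.png

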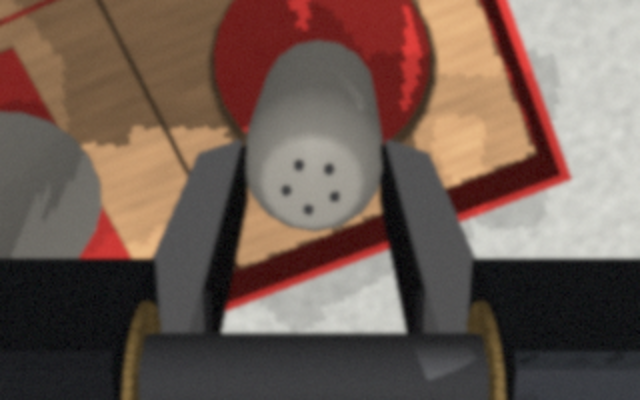

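```bash
python3 - <<'E'
from h import *
d=load("w1.npz"); P=cloud(d); X,Y,Z=P[...,0],P[...,1],P[...,2]
m=np.zeros(Z.shape,bool); m[220:320,270:360]=1
m&=(np.hypot(X-642,Y-166)<35)&(Z>74)&(Z<92)&(hsv(d)[...,1]<60)&(hsv(d)[...,2]>110)
print(m.sum(),np.percentile(Z[m],[5,50,95]),rect(P[m&(Z>78)][:,:2]),ray(d,[317,290],84))
print(np.round(d["pose"],2))
E
```

```text
3006 [74.92511935 81.8910009  84.40914918] (array([640.1, 163.7]), array([30.6, 30.6]), 42.3) [[639.1203357  164.26508393  84.        ]]
[[ 2.9000e-01 -9.2000e-01 -2.6000e-01  5.6829e+02]
 [ 9.6000e-01  2.8000e-01  8.0000e-02  1.8568e+02]
 [-0.0000e+00 -2.7000e-01  9.6000e-01  2.4828e+02]
 [ 0.0000e+00  0.0000e+00  0.0000e+00  1.0000e+00]]
```

Emit:
{"fn": "carry_out", "kwargs": {"moves": [0,0,-0.03,0,0,0,-0.1,0,0,0,-0.2,0,0,0,-0.3,0,0,0,-0.38,0,0,0,-0.38,0,0,0,-0.38,0]}}

```text
time_s: 4.3
position: [643.0, 163.2, 170.3]
ee_rot: [[-0.957, 0.292, 0.0], [0.292, 0.957, 0.0], [-0.0, 0.0, -1.0]]
force: [0.9, 0.2, -1.2]
grip_width: 36.0
gripper_force: 19.8
```

```bash
python3 go.py 590,0,168 540,-175,168; python3 go.py 540,-175,57
```

```text
t 4.3 pos [643.  163.2 170.3] phi 73.0 Rz [ 0.  0. -1.] w 36.0 gf 19.8 F [ 0.9  0.2 -1.2]
to (590.0, 0.0, 168.0, None) -> [0.01, -0.572, 0.008] 0
to (540.0, -175.0, 168.0, None) -> [-0.0, -1.179, 0.008] 0
t 4.3 pos [643.  163.2 170.3] phi 73.0 Rz [ 0.  0. -1.] w 36.0 gf 19.8 F [ 0.9  0.2 -1.2]
to (540.0, -175.0, 57.0, None) -> [-0.0, -1.179, 0.378] 0
```

Emit:
{"fn": "carry_out", "kwargs": {"moves": [0,-0.05,0,0,0,-0.15,0,0,0,-0.28,0,0,0,-0.41,0,0,0,-0.54,0,0,0,-0.67,0,0,0,-0.8,0,0,0,-0.9,0,0,0,-0.97,0,0,0,-1.0,0,0]}}

```text
time_s: 5.3
position: [552.9, -127.4, 168.8]
ee_rot: [[-0.955, 0.296, -0.004], [0.296, 0.955, -0.001], [0.003, -0.002, -1.0]]
force: [0.3, 0.4, -1.5]
grip_width: 36.2
gripper_force: 19.8
```

Emit:
{"fn": "carry_out", "kwargs": {"moves": [0,-0.06,0,0,0,-0.12,0,0,0,-0.18,0,0,0,-0.18,0.1,0,0,-0.18,0.2,0,0,-0.18,0.28,0,0,-0.18,0.28,0,0,-0.18,0.28,0]}}

```text
time_s: 6.1
position: [539.5, -174.8, 85.7]
ee_rot: [[-0.957, 0.291, -0.001], [0.291, 0.957, 0.001], [0.002, 0.0, -1.0]]
force: [0.8, 0.2, -1.1]
grip_width: 36.4
gripper_force: 19.8
```

```bash
python3 go.py 540,-175,57
```

```text
t 6.1 pos [ 539.5 -174.8   85.7] phi 73.1 Rz [-0.001  0.001 -1.   ] w 36.4 gf 19.8 F [ 0.8  0.2 -1.1]
to (540.0, -175.0, 57.0, None) -> [-0.002, -0.0, 0.096] 0
```

Emit:
{"fn": "carry_out", "kwargs": {"moves": [0,0,0.04,0,0,0,0.07,0,0,0,0.085,0,0,0,0.092,0,0,0,0.095,0,0,0,0.097,0,0,0,0.098,0]}}

```text
time_s: 6.8
position: [540.1, -175.4, 56.8]
ee_rot: [[-0.957, 0.292, 0.0], [0.292, 0.957, -0.0], [-0.0, 0.0, -1.0]]
force: [-0.5, -0.1, -1.0]
grip_width: 36.3
gripper_force: 19.8
```

Emit:
{"fn": "carry_out", "kwargs": {"moves": [0,0,0.002,0,0,0,0.004,0,0,0,0.005,0,0,0,0.005,0]}}

```text
time_s: 7.2
position: [540.6, -175.4, 55.8]
ee_rot: [[-0.957, 0.291, 0.001], [0.291, 0.957, -0.0], [-0.001, 0.0, -1.0]]
force: [-0.6, 0.3, 5.0]
grip_width: 36.1
gripper_force: 20.1
```

Emit:
{"fn": "carry_out", "kwargs": {"moves": [0,0,0,0,0,0,0,0,0,0,0,0,0,0,0,0,0,0,0,0,0,0,-0.1,0,0,0,-0.25,0,0,0,-0.42,0,0,0,-0.45,0], "fingers": 0.4}}

```text
time_s: 8.1
position: [543.3, -176.4, 195.6]
ee_rot: [[-0.956, 0.292, 0.009], [0.292, 0.956, -0.003], [-0.01, 0.0, -1.0]]
force: [0.7, -0.4, 0.4]
grip_width: 66.0
gripper_force: 0.0
```

```bash
python3 go.py 641.4,53.3,185
```

```text
t 8.1 pos [ 543.3 -176.4  195.6] phi 73.0 Rz [ 0.009 -0.003 -1.   ] w 66.0 gf 0.0 F [ 0.7 -0.4  0.4]
to (641.4, 53.3, 185.0, None) -> [-0.089, 0.828, 0.036] 0
```

Emit:
{"fn": "carry_out", "kwargs": {"moves": [-0.1,0.83,0,0,-0.1,0.83,0,0,-0.1,0.83,0,0,-0.1,0.83,0,0,-0.1,0.83,0,0,-0.1,0.83,0,0,-0.1,0.83,0,0,-0.1,0.83,0,0], "fingers": 1}}

```text
time_s: 8.9
position: [640.5, 52.1, 189.5]
ee_rot: [[-0.956, 0.293, -0.001], [0.293, 0.956, -0.002], [0.001, -0.002, -1.0]]
force: [0.3, -0.9, -0.1]
grip_width: 93.8
gripper_force: 0.0
```

```bash
python3 - <<'E'
from workcell import manip
from h import *
np.savez("w2.npz",**manip.get_image("wrist")); np.savez("top1.npz",**manip.get_image("top"))
d=load("w2.npz"); P=cloud(d); H=hsv(d); X,Y,Z=P[...,0],P[...,1],P[...,2]
m=(np.hypot(X-641,Y-53)<45)&(Z>88)&(Z<102)&(H[...,1]<60); m[300:]=0
print(m.sum(),rect(P[m][:,:2]))
red=((H[...,0]<8)|(H[...,0]>172))&(H[...,1]>120)&(X<740)&(abs(Y-105)<150); red[300:]=0
r=red&(Z>24)&(Z<36); print("rim",rect(P[r][:,:2]))
# nest_cup hole now empty: contour of red floor by ray casting on plane of the floor/top
m=(red&(np.hypot(X-631,Y-170)<46)&(Z<10)).astype(np.uint8)
c=max(cv2.findContours(m,0,1)[0],key=cv2.contourArea); print("hole w",cv2.minEnclosingCircle(ray(d,c[:,0],9)[:,:2].astype(np.float32)))
t=load("top1.npz"); P=cloud(t);H=hsv(t)
m=(((H[...,0]<8)|(H[...,0]>172))&(H[...,1]>120)&(np.hypot(P[...,0]-631,P[...,1]-170)<46)&(P[...,2]<11)).astype(np.uint8)
cs=cv2.findContours(m,0,1)[0]
if cs: c=max(cs,key=cv2.contourArea); print("hole t",cv2.minEnclosingCircle(ray(t,c[:,0],9)[:,:2].astype(np.float32)))
cv2.imwrite("pics/w2.png",d["img"][:,:,::-1])
E
python3 go.py 641.4,53.3,185
```

```text
1172 (array([640.6,  52.5]), array([60.9, 61. ]), 89.5)
rim (array([578.8, 104.4]), array([245.9, 246.1]), 6.4)
hole w ((630.4212646484375, 168.64268493652344), 38.46015167236328)
t 9.0 pos [640.7  51.6 190. ] phi 72.9 Rz [-0.001 -0.001 -1.   ] w 94.3 gf 0.0 F [ 0.2 -0.2 -0.1]
to (641.4, 53.3, 185.0, None) -> [-0.001, 0.006, 0.017] 0
```

View pics/w2.png

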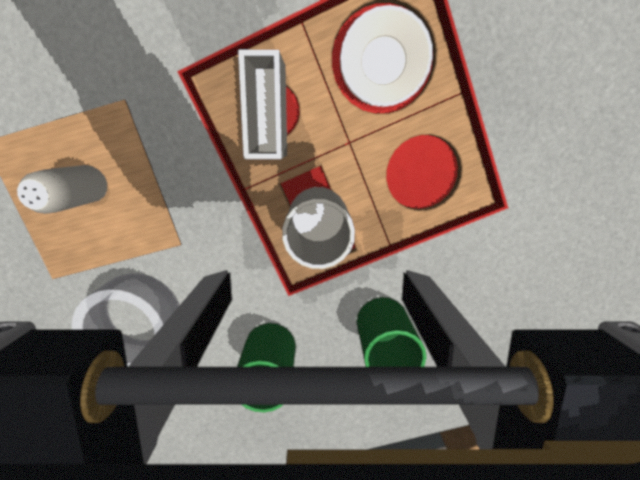

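The shaker stands at (40,190) on the sheet. The cup rim is at (318,233) between the fingers, and the empty nest_cup hole is at (424,172).

Emit:
{"fn": "carry_out", "kwargs": {"moves": [0,0.005,0.08,0,0,0.005,0.18,0,0,0.005,0.28,0,0,0.005,0.36,0,0,0.005,0.397,0,0,0.005,0.397,0]}}

```text
time_s: 9.6
position: [640.4, 54.2, 69.8]
ee_rot: [[-0.956, 0.293, -0.003], [0.293, 0.956, -0.001], [0.003, -0.002, -1.0]]
force: [-0.1, 0.1, 0.8]
grip_width: 93.9
gripper_force: 0.0
```

Emit:
{"fn": "carry_out", "kwargs": {"moves": [0,0,0,0,0,0,0,0,0,0,0,0,0,0,0,0,0,0,0,0,0,0,0,0], "fingers": -1, "newtons": 25}}

```text
time_s: 10.2
position: [642.0, 55.2, 71.8]
ee_rot: [[-0.957, 0.292, 0.001], [0.292, 0.957, -0.0], [-0.001, -0.0, -1.0]]
force: [-1.2, -1.2, 4.8]
grip_width: 60.7
gripper_force: 25.0
```

Emit:
{"fn": "carry_out", "kwargs": {"moves": [0,0,-0.02,0,0,0,-0.06,0,0,0,-0.12,0,0,0,-0.18,0,0,0,-0.2,0,0,0,-0.2,0,0,0,-0.2,0]}}

```text
time_s: 10.9
position: [641.1, 55.7, 130.5]
ee_rot: [[-0.957, 0.291, -0.001], [0.291, 0.957, 0.0], [0.001, -0.0, -1.0]]
force: [-0.8, 0.4, -2.9]
grip_width: 60.8
gripper_force: 25.0
```

```bash
python3 - <<'E'
from workcell import manip
from h import *
d=manip.get_image("wrist"); np.savez("w3.npz",**d)
P=cloud(d); H=hsv(d); X,Y,Z=P[...,0],P[...,1],P[...,2]
z0=manip.sense()["position"][2]-71+95
m=(np.hypot(X-641,Y-53)<40)&(abs(Z-z0)<6)&(H[...,1]<60)
print(m.sum(),rect(P[m][:,:2]),np.median(Z[m]))
E
python3 go.py 631,169.7,131
```

```text
3496 (array([640.2,  57.4]), array([62. , 66.2]), 18.0) 152.8556345624258
t 10.95 pos [640.8  55.6 130.2] phi 73.1 Rz [-0.002 -0.    -1.   ] w 60.9 gf 25.0 F [-0.2 -0.7 -2.5]
to (631.0, 169.7, 131.0, None) -> [0.142, 0.354, -0.003] 0
```

Emit:
{"fn": "carry_out", "kwargs": {"moves": [0.02,0.06,0,0,0.06,0.15,0,0,0.1,0.25,0,0,0.13,0.32,0,0,0.142,0.354,0,0,0.142,0.354,0,0,0.142,0.354,0,0,0.142,0.354,0,0]}}

```text
time_s: 11.75
position: [632.2, 166.9, 130.9]
ee_rot: [[-0.956, 0.294, -0.0], [0.294, 0.956, -0.002], [-0.0, -0.002, -1.0]]
force: [0.0, 0.3, -2.0]
grip_width: 61.0
gripper_force: 25.0
```

```bash
python3 - <<'E'
from workcell import manip
from h import *
d=manip.get_image("wrist"); np.savez("w4.npz",**d)
P=cloud(d); H=hsv(d); X,Y,Z=P[...,0],P[...,1],P[...,2]
p=manip.sense()["position"]
v,u=np.mgrid[:480,:640]
white=(H[...,1]<60)&(H[...,2]>60)&(np.hypot(X-p[0],Y-p[1])<40)&(Z>140)&(Z<165)
print(white.sum(),rect(P[white][:,:2]),p)
red=((H[...,0]<8)|(H[...,0]>172))&(H[...,1]>120)&(X<740)&(abs(Y-105)<150)
m=(red&(np.hypot(X-631,Y-170)<46)&(Z<10)).astype(np.uint8)
cs=cv2.findContours(m,0,1)[0]; c=max(cs,key=cv2.contourArea); print(rect(ray(d,c[:,0],9)[:,:2]))
E
python3 go.py 631,169.7,75
```

```text
4714 (array([629.6, 164.5]), array([67. , 61.8]), 37.6) [632.23155394 167.17151946 130.95938692]
(array([616.2, 175.5]), array([76.8, 44.7]), 66.9)
t 11.8 pos [632.2 167.2 131. ] phi 72.9 Rz [-0.    -0.001 -1.   ] w 61.4 gf 25.0 F [ 0.3  0.4 -1.9]
to (631.0, 169.7, 75.0, None) -> [0.006, 0.007, 0.187] 0
```

Emit:
{"fn": "carry_out", "kwargs": {"moves": [0.005,0.008,0.03,0,0.005,0.008,0.08,0,0.005,0.008,0.13,0,0.005,0.008,0.16,0,0.005,0.008,0.175,0,0.005,0.008,0.175,0,0.005,0.008,0.175,0]}}

```text
time_s: 12.5
position: [631.4, 172.4, 78.7]
ee_rot: [[-0.957, 0.292, 0.0], [0.292, 0.957, 0.0], [-0.0, 0.0, -1.0]]
force: [-0.3, 0.8, -2.5]
grip_width: 61.1
gripper_force: 25.0
```

```bash
python3 - <<'E'
from workcell import manip
import numpy as np,cv2
for n in("top","wrist"): np.savez(n+"5.npz",**manip.get_image(n))
t=np.load("wrist5.npz")["img"]; s=np.load("top5.npz")["img"]
a=cv2.resize(t[150:400,200:440,::-1],(480,500)); b=cv2.resize(s[190:350,180:280,::-1],(312,500),interpolation=2)
cv2.imwrite("pics/c5.png",np.hstack([a,b]))
E
python3 go.py 631,169.7,60
```

```text
t 12.6 pos [631.7 172.5  79.2] phi 73.0 Rz [ 0.001  0.    -1.   ] w 60.7 gf 25.0 F [ 0.4  1.1 -1.4]
to (631.0, 169.7, 60.0, None) -> [-0.0, -0.01, 0.064] 0
```

View pics/c5.png

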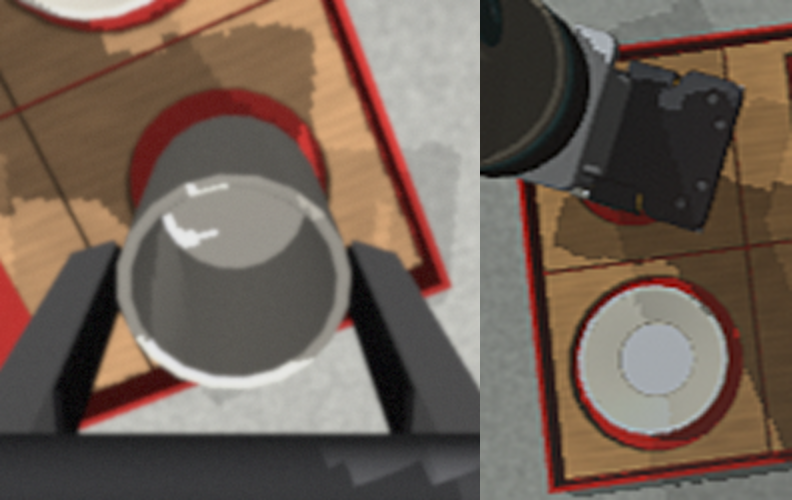

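```bash
python3 - <<'E'
from h import *
d=load("wrist5.npz"); print("cup",ray(d,[317,290.5],102)); R=d["pose"][:2,:2]
print("edges L,R,far",ray(d,[[265,238],[364,230],[313,194]],15).round(1))
P=cloud(d);H=hsv(d);X,Y,Z=P[...,0],P[...,1],P[...,2]
m=(Z>98)&(Z<107)&(np.hypot(X-630,Y-170)<42)&(H[...,1]<40)&(H[...,2]>90); print(np.median(Z[m]),rect(P[m][:,:2]))
red=((H[...,0]<8)|(H[...,0]>172))&(H[...,1]>120)
m=(red&(np.hypot(X-631,Y-170)<48)&(Z<17)).astype(np.uint8)
c=max(cv2.findContours(m,0,1)[0],key=cv2.contourArea)[:,0]; q=ray(d,c,12)[:,:2]
# far-side rim points only: fit circle r=39 through upper contour
top=np.array([c[c[:,0]==u][np.argmin(c[c[:,0]==u][:,1])] for u in np.unique(c[:,0])]); q=ray(d,top,15)[:,:2]
A=np.c_[2*q,np.ones(len(q))]; s=np.linalg.lstsq(A,(q**2).sum(1),rcond=None)[0]; print("circ",s[:2],np.sqrt(s[2]+s[:2]@s[:2]))
E
```

```text
cup [[629.98335195 172.48378815 102.        ]]
edges L,R,far [[615.  136.   15. ]
 [630.8 209.3  15. ]
 [593.6 180.6  15. ]]
101.43672994674941 (array([629.7, 170.8]), array([65.1, 61.2]), 35.2)
circ [630.13096642 169.75510901] 38.04822910364331
```

Emit:
{"fn": "carry_out", "kwargs": {"moves": [0,-0.007,0,0,0,-0.007,0.02,0,0,-0.007,0.035,0,0,-0.007,0.045,0,0,-0.007,0.052,0,0,-0.007,0.056,0,0,-0.007,0.058,0,0,-0.007,0.058,0]}}

```text
time_s: 13.4
position: [630.5, 170.3, 61.1]
ee_rot: [[-0.957, 0.292, 0.0], [0.292, 0.957, 0.0], [0.0, 0.0, -1.0]]
force: [-0.3, 0.0, -2.5]
grip_width: 61.2
gripper_force: 25.0
```

Emit:
{"fn": "carry_out", "kwargs": {"moves": [0,0,0.003,0,0,0,0.005,0,0,0,0.007,0,0,0,0.007,0]}}

```text
time_s: 13.8
position: [630.5, 170.4, 59.9]
ee_rot: [[-0.957, 0.291, 0.0], [0.291, 0.957, 0.0], [-0.0, 0.0, -1.0]]
force: [-2.5, 0.7, 5.5]
grip_width: 61.4
gripper_force: 25.0
```

Emit:
{"fn": "carry_out", "kwargs": {"moves": [0,0,0,0,0,0,0,0,0,0,0,0,0,0,0,0,0,0,-0.06,0,0,0,-0.16,0,0,0,-0.3,0,0,0,-0.42,0,0,0,-0.42,0], "fingers": 0.7}}

```text
time_s: 14.7
position: [634.3, 171.2, 190.8]
ee_rot: [[-0.956, 0.292, 0.01], [0.292, 0.956, 0.003], [-0.009, 0.006, -1.0]]
force: [0.9, 1.2, -0.0]
grip_width: 80.1
gripper_force: 0.0
```

```bash
python3 go.py 528,38,186
```

```text
t 14.7 pos [634.3 171.2 190.8] phi 73.0 Rz [ 0.01   0.003 -1.   ] w 80.1 gf 0.0 F [ 0.9  1.2 -0. ]
to (528.0, 38.0, 186.0, None) -> [0.209, -0.528, 0.011] 0
```

Emit:
{"fn": "carry_out", "kwargs": {"moves": [0.2,-0.522,0,0,0.2,-0.522,0,0,0.2,-0.522,0,0,0.2,-0.522,0,0,0.2,-0.522,0,0,0.2,-0.522,0,0,0.2,-0.522,0,0]}}

```text
time_s: 15.4
position: [528.5, 39.8, 184.8]
ee_rot: [[-0.957, 0.289, 0.001], [0.289, 0.957, 0.001], [-0.0, 0.001, -1.0]]
force: [0.1, 0.8, 0.1]
grip_width: 79.9
gripper_force: 0.0
```

```bash
python3 go.py; python3 - <<'E'
from workcell import manip
from h import *
d=manip.get_image("wrist"); np.savez("w6.npz",**d)
P=cloud(d); H=hsv(d); X,Y,Z=P[...,0],P[...,1],P[...,2]
m=(np.hypot(X-528,Y-38)<52)&(abs(Z-75)<6)&(H[...,1]<60); print("holder",m.sum(),rect(P[m][:,:2]))
red=((H[...,0]<8)|(H[...,0]>172))&(H[...,1]>120)&(X<740)&(abs(Y-105)<150)
r=red&(Z>24)&(Z<36); print("rim",rect(P[r][:,:2]))
m=(red&(abs(X-644)<53)&(abs(Y-53)<50)&(Z<10)).astype(np.uint8)
m[320:]=0
c=max(cv2.findContours(m,0,1)[0],key=cv2.contourArea)[:,0]; print("oblong",rect(ray(d,c,9)[:,:2]))
cv2.imwrite("pics/w6.png",d["img"][:,:,::-1])
E
```

```text
t 15.4 pos [528.5  39.8 184.8] phi 73.2 Rz [ 0.001  0.001 -1.   ] w 79.9 gf 0.0 F [0.1 0.8 0.1]
holder 1206 (array([527.5,  37.7]), array([31.8, 84.4]), 72.3)
rim (array([579.1, 104.5]), array([246.5, 245.8]), 6.4)
oblong (array([634.4,  51. ]), array([76.9, 47.3]), 6.3)
```

View pics/w6.png

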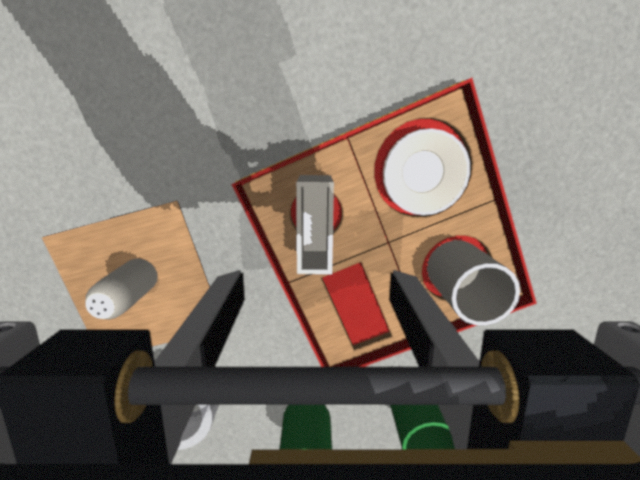

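The cup is down in its hole at (458,265). The holder at (315,225) is lined up with the fingers, and the oblong hole at (355,305) is free.

Emit:
{"fn": "carry_out", "kwargs": {"moves": [0,-0.005,0.08,0,0,-0.005,0.2,0,0,-0.005,0.3,0,0,-0.005,0.37,0,0,-0.005,0.405,0,0,-0.005,0.405,0]}}

```text
time_s: 16.05
position: [526.5, 37.4, 62.2]
ee_rot: [[-0.957, 0.29, -0.003], [0.29, 0.957, 0.0], [0.002, -0.001, -1.0]]
force: [-0.2, 0.0, 0.9]
grip_width: 79.5
gripper_force: 0.0
```

Emit:
{"fn": "carry_out", "kwargs": {"moves": [0,0,0,0,0,0,0,0,0,0,0,0,0,0,0,0,0,0,0,0,0,0,0,0,0,0,0,0], "fingers": -1, "newtons": 20}}

```text
time_s: 16.75
position: [527.0, 36.6, 63.6]
ee_rot: [[-0.957, 0.292, 0.0], [0.292, 0.957, 0.0], [-0.0, 0.0, -1.0]]
force: [-0.5, 0.1, 0.6]
grip_width: 27.2
gripper_force: 0.0
```

Emit:
{"fn": "carry_out", "kwargs": {"moves": [0,0,-0.02,0,0,0,-0.06,0,0,0,-0.12,0,0,0,-0.2,0,0,0,-0.28,0,0,0,-0.32,0,0,0,-0.32,0]}}

```text
time_s: 17.45
position: [528.5, 36.7, 161.7]
ee_rot: [[-0.957, 0.292, 0.004], [0.292, 0.957, 0.001], [-0.004, 0.002, -1.0]]
force: [-0.2, 0.1, 0.2]
grip_width: 0.3
gripper_force: 0.0
```

```bash
python3 go.py 644.4,52.7,158,96.4; python3 - <<'E'
from workcell import manip
from h import *
d=manip.get_image("wrist"); np.savez("w7.npz",**d)
P=cloud(d); H=hsv(d); X,Y,Z=P[...,0],P[...,1],P[...,2]
p=manip.sense()["position"]; zt=p[2]+12
m=(np.hypot(X-p[0],Y-p[1])<52)&(abs(Z-zt)<5)&(H[...,1]<60)&(H[...,2]>90); print("holder",m.sum(),rect(P[m][:,:2]),np.median(Z[m]))
E
```

```text
t 17.45 pos [528.5  36.7 161.7] phi 73.0 Rz [ 0.004  0.001 -1.   ] w 0.3 gf 0.0 F [-0.2  0.1  0.2]
to (644.4, 52.7, 158.0, 96.4) -> [-0.354, 0.164, 0.014] -0.0649
holder 0 (array([0., 0.]), array([0., 0.]), 0.0) nan
  return _methods._mean(a, axis=axis, dtype=dtype,
  ret = ret.dtype.type(ret / rcount)
```

The fingers shut on nothing, and I had lifted without checking the grip. I look at what happened.

```bash
python3 - <<'E'
import numpy as np,cv2
cv2.imwrite("pics/w7.png",np.load("w7.npz")["img"][:,:,::-1])
E
```

```text
(no output)
```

View pics/w7.png

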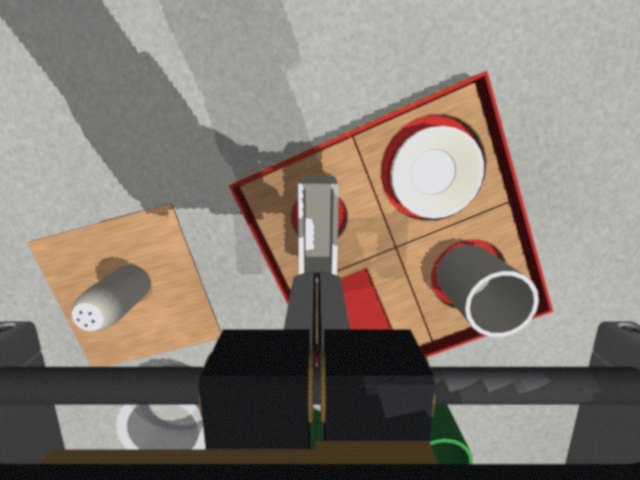

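The holder still stands at (318,230), apparently where it was, and the fingers are shut above it. I measure it, and the shaker too, to compare with where I let go of it.

```bash
python3 go.py; python3 - <<'E'
from workcell import manip
from h import *
for n,d in(("w",load("w7.npz")),("scene",manip.get_image("scene")),("top",manip.get_image("top"))):
    np.savez(n+"_8.npz",**d)
    P=cloud(d); H=hsv(d); X,Y,Z=P[...,0],P[...,1],P[...,2]
    o=-2 if n=="scene" else 0
    for nm,c,zt,r in(("holder",(528,38),75,52),("shaker",(540,-175),85,40),("cup",(630,170),83,45)):
        m=(np.hypot(X-c[0],Y-c[1])<r)&(abs(Z-zt-o)<5)&(H[...,1]<60)&(H[...,2]>80)
        if m.sum()>30: print(n,nm,m.sum(),rect(P[m][:,:2]),np.percentile(Z[m],95).round(1))
d=load("scene_8.npz"); cv2.imwrite("pics/s8.png",cv2.resize(d["img"][100:340,150:520,::-1],None,fx=2,fy=2))
E
```

```text
t 17.5 pos [527.4  36.6 160.3] phi 73.1 Rz [ 0.002  0.    -1.   ] w 0.5 gf 0.0 F [ 0.2  0.1 -0.7]
w holder 1062 (array([523.8,  38.7]), array([31.9, 77. ]), 72.9) 75.6
w shaker 706 (array([ 537.9, -172. ]), array([28.6, 26.5]), 78.4) 84.5
w cup 1254 (array([629.6, 169.2]), array([62.1, 61. ]), 33.4) 83.2
scene holder 414 (array([529.3,  36.5]), array([33.9, 86.5]), 72.5) 74.0
scene shaker 133 (array([ 541.4, -173.4]), array([26.6, 26.6]), 82.7) 82.9
scene cup 428 (array([631.8, 168.5]), array([62. , 60.7]), 24.9) 82.0
top shaker 210 (array([ 537.4, -171.2]), array([28.4, 27.5]), 29.0) 85.2
top cup 167 (array([637.9, 170.2]), array([60.9, 42.9]), 85.1) 84.7
```

View pics/s8.png

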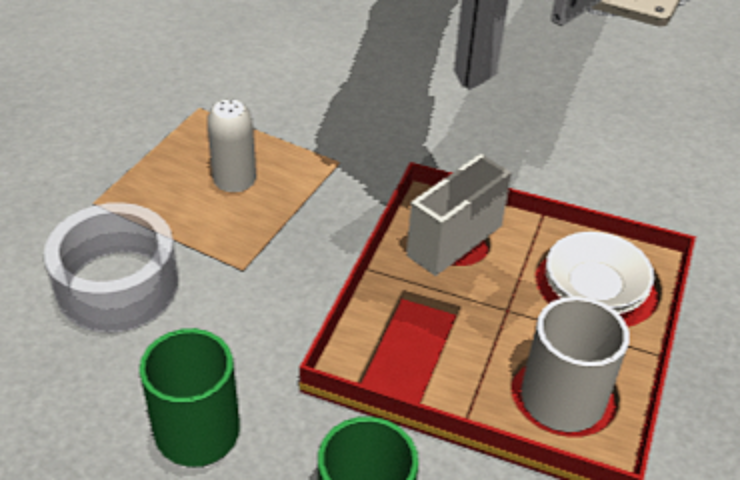

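The holder is unmoved, the cup is down in its hole, and the shaker stands on the sheet. I lifted before the grip was made, so I reopen, go down again, and this time wait for the grip force.

Emit:
{"fn": "carry_out", "kwargs": {"moves": [0,0.003,0,0,0,0.003,0,0,0,0.003,0,0,0,0.003,0,0,0,0.003,0,0,0,0.003,0,0,0,0.003,0,0], "fingers": 0.5}}

```text
time_s: 18.3
position: [527.3, 37.4, 159.6]
ee_rot: [[-0.957, 0.292, 0.0], [0.292, 0.957, 0.0], [-0.0, 0.0, -1.0]]
force: [0.7, 0.7, -0.2]
grip_width: 53.2
gripper_force: 0.0
```

Emit:
{"fn": "carry_out", "kwargs": {"moves": [0,0,0.06,0,0,0,0.14,0,0,0,0.22,0,0,0,0.29,0,0,0,0.325,0,0,0,0.325,0,0,0,0.325,0]}}

```text
time_s: 19.0
position: [527.7, 37.4, 62.6]
ee_rot: [[-0.957, 0.292, 0.001], [0.292, 0.957, 0.0], [-0.001, 0.0, -1.0]]
force: [-0.3, 0.4, 0.2]
grip_width: 70.5
gripper_force: 0.0
```

Emit:
{"fn": "carry_out", "kwargs": {"moves": [0,0,0,0,0,0,0,0,0,0,0,0,0,0,0,0,0,0,0,0,0,0,0,0,0,0,0,0,0,0,0,0,0,0,0,0,0,0,0,0], "fingers": -1, "newtons": 20}}

```text
time_s: 20.0
position: [527.3, 37.5, 62.0]
ee_rot: [[-0.957, 0.291, -0.0], [0.291, 0.957, 0.0], [0.0, 0.0, -1.0]]
force: [-0.4, -0.2, -0.0]
grip_width: 0.7
gripper_force: 0.0
```

```bash
python3 go.py; python3 - <<'E'
from workcell import manip
import numpy as np,cv2
for n in("scene","wrist"): np.savez(n+"9.npz",**manip.get_image(n))
t=np.load("wrist9.npz")["img"]; s=np.load("scene9.npz")["img"]
cv2.imwrite("pics/c9.png",np.hstack([cv2.resize(t[100:400,180:460,::-1],(448,480)),cv2.resize(s[120:320,300:440,::-1],(336,480))]))
E
```

```text
t 20.0 pos [527.3  37.5  62. ] phi 73.1 Rz [-0.  0. -1.] w 0.7 gf 0.0 F [-0.4 -0.2 -0. ]
```

View pics/c9.png

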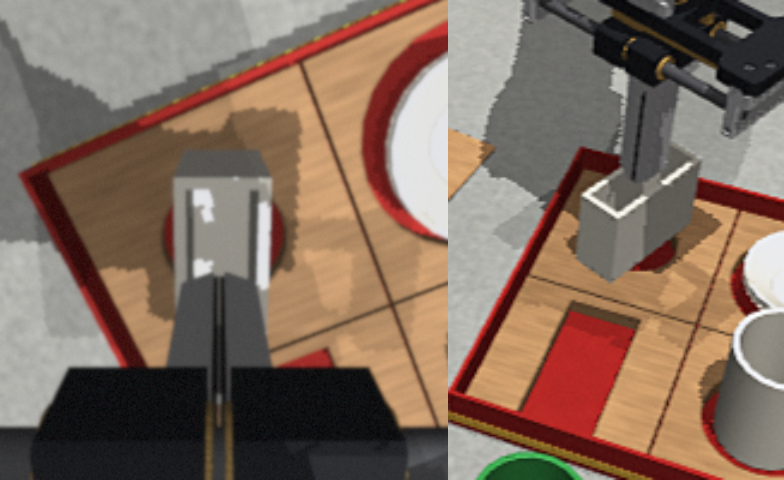

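```bash
python3 - <<'E'
from h import *
for n in("scene9","wrist9"):
    d=load(n+".npz"); P=cloud(d); H=hsv(d); X,Y,Z=P[...,0],P[...,1],P[...,2]
    for z0,z1 in((80,90),(90,100),(100,115)):
        m=(np.hypot(X-528,Y-38)<60)&(Z>z0)&(Z<z1)&(H[...,2]<130); q=P[m]
        if len(q)>10: print(n,z0,len(q),q.min(0).round(),q.max(0).round(),rect(q[:,:2]))
    m=(np.hypot(X-528,Y-38)<55)&(abs(Z-74)<4)&(H[...,2]>140);print("rim",rect(P[m][:,:2]))
d=load("scene9.npz"); c=d["img"][155:230,340:410,::-1]; cv2.imwrite("pics/c10.png",cv2.resize(c,None,fx=8,fy=8,interpolation=2))
# project expected tip
T=np.linalg.inv(d["pose"]);K=d["intrinsics"]
for w in((527,37,87),(527,37,62),(527,37,37)):
    q=T@np.r_[w,1]; print(w,K[0,2]+K[0,0]*q[0]/-q[2],K[1,2]-K[1,1]*q[1]/-q[2])
E
```

```text
scene9 80 80 [525.  22.  80.] [542.  51.  90.] (array([536.3,  38.3]), array([14.7, 29.9]), 18.3)
scene9 90 99 [523.  22.  90.] [542.  50. 100.] (array([536.1,  38.7]), array([15.6, 30.4]), 21.7)
scene9 100 155 [523.  21. 100.] [543.  50. 115.] (array([535.7,  38.4]), array([16.9, 30.6]), 20.5)
rim (array([530. ,  37.7]), array([34. , 83.3]), 70.8)
wrist9 80 322 [514.  28.  80.] [522.  51.  90.] (array([518.9,  39.1]), array([24.1,  2.6]), 73.0)
wrist9 90 412 [514.  27.  90.] [522.  51. 100.] (array([518.8,  39.3]), array([24.7,  2.9]), 73.5)
wrist9 100 822 [514.  28. 100.] [535.  51. 115.] (array([520.2,  36.9]), array([20.1, 21.5]), 36.5)
rim (array([513.6,  42.1]), array([31.7, 55.1]), 72.8)
(527, 37, 87) 381.76196274635083 185.56184682441753
(527, 37, 62) 380.1811802414606 197.4480765168875
(527, 37, 37) 378.6716455164191 208.79857945773853
```

View pics/c10.png

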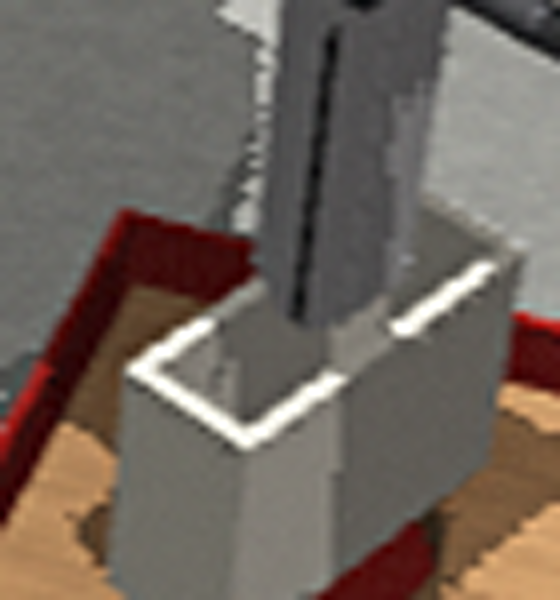

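```bash
python3 - <<'E'
from h import *
d=load("scene9.npz"); P=cloud(d)
for v in range(178,204,2): print(v,[tuple(P[v,u].round().astype(int).tolist())+(int(d["img"][v,u].mean()),) for u in(375,378,382,386)])
E
```

```text
178 [(536, 28, 105, 81), (536, 33, 107, 47), (541, 40, 114, 81), (539, 46, 115, 82)]
180 [(537, 28, 102, 79), (537, 33, 104, 30), (540, 40, 109, 81), (538, 46, 111, 77)]
182 [(537, 29, 98, 80), (537, 34, 101, 36), (541, 41, 106, 80), (537, 46, 106, 80)]
184 [(537, 29, 94, 80), (537, 34, 96, 11), (542, 42, 104, 80), (536, 46, 101, 80)]
186 [(537, 30, 91, 80), (538, 35, 93, 36), (539, 41, 97, 81), (535, 46, 96, 76)]
188 [(539, 31, 88, 82), (540, 36, 91, 40), (541, 43, 95, 80), (534, 47, 92, 78)]
190 [(537, 30, 83, 82), (539, 36, 87, 62), (540, 43, 90, 77), (535, 47, 88, 78)]
192 [(537, 31, 79, 83), (539, 36, 82, 61), (541, 43, 87, 80), (532, 47, 82, 90)]
194 [(536, 31, 73, 84), (540, 37, 79, 74), (540, 43, 82, 76), (493, 35, 42, 128)]
196 [(522, 26, 57, 93), (540, 37, 75, 86), (502, 32, 43, 130), (492, 35, 37, 125)]
198 [(522, 27, 53, 93), (513, 29, 46, 92), (505, 33, 42, 126), (532, 48, 70, 129)]
200 [(520, 26, 46, 91), (513, 29, 42, 89), (541, 45, 72, 127), (539, 51, 72, 94)]
202 [(520, 27, 42, 87), (512, 29, 37, 91), (546, 47, 72, 234), (537, 51, 66, 89)]
```

By scene depth the fingertips end at z≈77 mm, not 37, so the tips stand well above where the reported TCP puts them. They closed just above the holder's rim. I check the overhang value again and how far below the gripper body the tips are.

```bash
python3 - <<'E'
from h import *
from workcell import manip
print(manip.finger_overhang,[a for a in dir(manip) if a[0]!='_'])
d=load("scene9.npz"); P=cloud(d)
for v in range(100,180,6): print(v,[tuple(P[v,u].round().astype(int).tolist())+(int(d["img"][v,u].mean()),) for u in(360,372,384,396,410)])
E
python3 go.py
```

```text
25.0 ['PlanningError', 'finger_overhang', 'finish_job', 'get_image', 'sense']
100 [(535, -7, 229, 65), (541, 12, 238, 116), (565, 37, 258, 96), (547, 47, 252, 66), (518, 57, 239, 81)]
106 [(538, -5, 222, 117), (536, 11, 226, 30), (548, 33, 239, 75), (537, 45, 237, 53), (515, 58, 228, 75)]
112 [(541, -4, 214, 17), (544, 15, 222, 119), (548, 34, 230, 77), (535, 46, 226, 9), (513, 58, 218, 84)]
118 [(541, -3, 205, 25), (545, 16, 214, 74), (550, 35, 223, 123), (535, 47, 217, 0), (520, 62, 213, 19)]
124 [(266, -115, -3, 105), (547, 18, 206, 4), (553, 37, 215, 83), (542, 50, 213, 15), (523, 64, 207, 22)]
130 [(546, 1, 189, 44), (544, 18, 194, 15), (552, 38, 206, 14), (556, 56, 214, 35), (516, 64, 192, 5)]
136 [(554, 5, 186, 80), (558, 24, 195, 36), (552, 39, 196, 12), (560, 58, 208, 14), (560, 77, 214, 34)]
142 [(555, 6, 177, 80), (560, 26, 186, 50), (562, 44, 194, 37), (544, 55, 187, 14), (567, 81, 211, 10)]
148 [(341, -80, -5, 111), (332, -58, -3, 90), (568, 47, 189, 15), (543, 56, 176, 41), (561, 80, 197, 111)]
154 [(361, -71, -3, 109), (349, -50, -3, 183), (568, 48, 179, 7), (565, 64, 183, 24), (312, 15, -4, 156)]
160 [(378, -63, -3, 108), (368, -42, -2, 92), (539, 39, 146, 81), (347, -1, -1, 147), (573, 86, 187, 38)]
166 [(395, -55, -2, 108), (385, -34, -1, 163), (540, 41, 137, 79), (363, 6, -1, 150), (349, 29, -2, 152)]
172 [(412, -47, -2, 106), (398, -28, -4, 121), (541, 42, 127, 79), (380, 13, -1, 159), (366, 36, -2, 156)]
178 [(427, -40, -3, 108), (534, 22, 102, 137), (542, 44, 116, 79), (395, 19, -2, 157), (382, 42, -3, 154)]
t 20.1 pos [527.3  37.4  62. ] phi 73.1 Rz [-0.  0. -1.] w 0.5 gf 0.0 F [ 0.8  0.6 -0.1]
```

The gripper body is also about 97 mm above the tips, as the text says. So the whole tool is really about 40 mm higher than the reported z. That also explains the 36 mm reading on the shaker, which I gripped on its dome. I open above the rim and go 40 mm lower.

Emit:
{"fn": "carry_out", "kwargs": {"moves": [0,0,-0.03,0,0,0,-0.03,0,0,0,-0.03,0,0,0,-0.03,0,0,0,-0.03,0,0,0,-0.03,0,0,0,-0.03,0,0,0,-0.03,0,0,0,-0.03,0,0,0,-0.03,0], "fingers": 0.5}}

```text
time_s: 21.1
position: [527.3, 37.4, 71.0]
ee_rot: [[-0.957, 0.292, -0.0], [0.292, 0.957, 0.0], [0.0, 0.0, -1.0]]
force: [-0.3, 0.0, -0.7]
grip_width: 70.4
gripper_force: 0.0
```

Emit:
{"fn": "carry_out", "kwargs": {"moves": [0,0,0.04,0,0,0,0.08,0,0,0,0.11,0,0,0,0.13,0,0,0,0.15,0,0,0,0.155,0,0,0,0.155,0]}}

```text
time_s: 21.8
position: [527.2, 37.4, 24.3]
ee_rot: [[-0.957, 0.292, -0.0], [0.292, 0.957, -0.0], [0.0, -0.0, -1.0]]
force: [-0.0, 0.6, -0.8]
grip_width: 70.5
gripper_force: 0.0
```

Emit:
{"fn": "carry_out", "kwargs": {"moves": [0,0,0,0,0,0,0,0,0,0,0,0,0,0,0,0,0,0,0,0,0,0,0,0,0,0,0,0], "fingers": -1, "newtons": 20}}

```text
time_s: 22.5
position: [527.4, 37.5, 24.7]
ee_rot: [[-0.957, 0.291, 0.0], [0.291, 0.957, 0.0], [-0.0, 0.0, -1.0]]
force: [0.3, 0.4, 1.3]
grip_width: 31.7
gripper_force: 20.0
```

Holder gripped: 31.7 mm, 20 N.

Emit:
{"fn": "carry_out", "kwargs": {"moves": [0,0,-0.02,0,0,0,-0.06,0,0,0,-0.12,0,0,0,-0.18,0,0,0,-0.22,0,0,0,-0.22,0,0,0,-0.22,0]}}

```text
time_s: 23.2
position: [527.2, 37.4, 90.7]
ee_rot: [[-0.957, 0.292, 0.0], [0.292, 0.957, 0.0], [-0.0, 0.0, -1.0]]
force: [-0.5, -0.2, -1.5]
grip_width: 31.7
gripper_force: 20.0
```

```bash
python3 go.py 644.4,52.7,90,96.4; python3 - <<'E'
from workcell import manip
from h import *
d=manip.get_image("scene"); np.savez("s11.npz",**d)
P=cloud(d); H=hsv(d); X,Y,Z=P[...,0],P[...,1],P[...,2]
m=(np.hypot(X-528,Y-38)<55)&(Z>128)&(Z<147)&(H[...,2]>140)&(H[...,1]<60); print("holder",m.sum(),rect(P[m][:,:2]),np.median(Z[m]))
E
```

```text
t 23.2 pos [527.2  37.4  90.7] phi 73.1 Rz [ 0.  0. -1.] w 31.7 gf 20.0 F [-0.5 -0.2 -1.5]
to (644.4, 52.7, 90.0, 96.4) -> [-0.359, 0.163, 0.002] -0.0649
holder 124 (array([532.9,  35. ]), array([33.3, 77. ]), 73.0) 138.9252008611948
```

Emit:
{"fn": "carry_out", "kwargs": {"moves": [-0.04,0.02,0,-0.01,-0.11,0.05,0,-0.02,-0.19,0.085,0,-0.035,-0.27,0.125,0,-0.05,-0.33,0.15,0,-0.06,-0.359,0.163,0,-0.065,-0.359,0.163,0,-0.065,-0.359,0.163,0,-0.065,-0.359,0.163,0,-0.065,-0.359,0.163,0,-0.065]}}

```text
time_s: 24.25
position: [643.7, 52.7, 90.6]
ee_rot: [[-0.994, -0.112, -0.001], [-0.112, 0.994, -0.0], [0.001, -0.0, -1.0]]
force: [1.0, -0.2, -2.4]
grip_width: 31.6
gripper_force: 20.0
```

```bash
python3 go.py 644.4,52.7,28,96.4; python3 go.py 644.4,52.7,13,96.4|tail -1;  python3 - <<'E'
from workcell import manip
from h import *
for n in("wrist","scene"): 
    d=manip.get_image(n); np.savez(n+"12.npz",**d)
    P=cloud(d); H=hsv(d); X,Y,Z=P[...,0],P[...,1],P[...,2]
    m=(np.hypot(X-644,Y-53)<60)&(Z>132)&(Z<149)&(H[...,2]>110)&(H[...,1]<60); print("holder",m.sum(),rect(P[m][:,:2]),np.median(Z[m]))
    red=((H[...,0]<8)|(H[...,0]>172))&(H[...,1]>120)&(X<740)&(abs(Y-105)<150)
    r=red&(Z>22)&(Z<36); print("rim",rect(P[r][:,:2]))
E
```

```text
t 24.25 pos [643.7  52.7  90.6] phi 96.4 Rz [-0.001 -0.    -1.   ] w 31.6 gf 20.0 F [ 1.  -0.2 -2.4]
to (644.4, 52.7, 28.0, 96.4) -> [-0.003, -0.0, 0.209] 0.0001
to (644.4, 52.7, 13.0, 96.4) -> [-0.003, -0.0, 0.259] 0.0001
holder 3228 (array([636.5,  57. ]), array([71.9, 43.6]), 6.3) 140.38876719037398
rim (array([587.1, 105.8]), array([228.9, 246.4]), 6.4)
holder 411 (array([647.4,  55.8]), array([49.8, 86. ]), 87.6) 138.4731265781466
rim (array([580.9, 103.9]), array([249.3, 245.5]), 6.4)
```

Emit:
{"fn": "carry_out", "kwargs": {"moves": [-0.002,0,0.05,0,-0.002,0,0.11,0,-0.002,0,0.16,0,-0.002,0,0.19,0,-0.002,0,0.205,0,-0.002,0,0.205,0,-0.002,0,0.205,0]}}

```text
time_s: 25.05
position: [645.6, 52.9, 29.4]
ee_rot: [[-0.994, -0.112, 0.001], [-0.112, 0.994, 0.0], [-0.001, 0.0, -1.0]]
force: [0.2, 0.4, -2.2]
grip_width: 31.7
gripper_force: 20.0
```

```bash
python3 go.py 644.4,52.7,13,96.4; python3 - <<'E'
from workcell import manip
import numpy as np,cv2
for n in("scene","wrist"): np.savez(n+"13.npz",**manip.get_image(n))
t=np.load("wrist13.npz")["img"]; s=np.load("scene13.npz")["img"]
cv2.imwrite("pics/c13.png",np.hstack([cv2.resize(t[120:370,200:440,::-1],(432,450)),cv2.resize(s[170:310,290:400,::-1],(354,450),interpolation=2)]))
E
```

```text
t 25.05 pos [645.6  52.9  29.4] phi 96.5 Rz [ 0.001  0.    -1.   ] w 31.7 gf 20.0 F [ 0.2  0.4 -2.2]
to (644.4, 52.7, 13.0, 96.4) -> [0.004, -0.0, 0.055] 0.0001
```

View pics/c13.png

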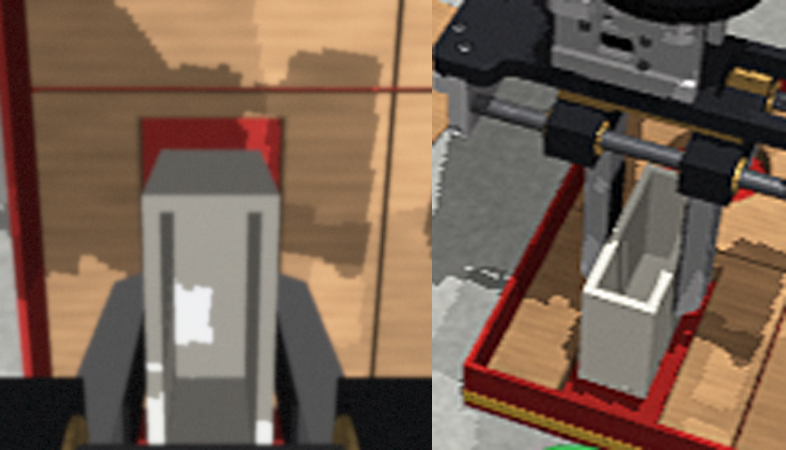

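```bash
python3 - <<'E'
from h import *
d=load("wrist13.npz")
f=lambda u,v,z: print(np.round(ray(d,[200+u/1.8,120+v/1.8],z)[0],1))
print("hole near L/R"); f(142,118,15); f(283,118,15)
print("holder bottom near L/R"); f(160,150,19.5); f(262,150,19.5)
print("holder top near L/R");f(143,195,79.5); f(279,195,79.5)
E
```

```text
hole near L/R
[597.   24.5  15. ]
[591.9  70.2  15. ]
holder bottom near L/R
[606.   31.6  19.5]
[602.3  64.3  19.5]
holder top near L/R
[605.6  32.2  79.5]
[602.1  63.5  79.5]
```

Emit:
{"fn": "carry_out", "kwargs": {"moves": [0.004,0,0,0,0.004,0,0.015,0,0.004,0,0.03,0,0.004,0,0.042,0,0.004,0,0.048,0,0.004,0,0.052,0,0.004,0,0.054,0,0.004,0,0.054,0]}}

```text
time_s: 25.95
position: [644.0, 52.7, 12.9]
ee_rot: [[-0.994, -0.112, 0.0], [-0.112, 0.994, 0.0], [-0.0, -0.0, -1.0]]
force: [0.4, -0.2, -1.6]
grip_width: 32.0
gripper_force: 20.0
```

Emit:
{"fn": "carry_out", "kwargs": {"moves": [0,0,0.002,0,0,0,0.004,0,0,0,0.005,0,0,0,0.005,0]}}

```text
time_s: 26.35
position: [644.2, 52.8, 12.7]
ee_rot: [[-0.994, -0.112, 0.001], [-0.112, 0.994, 0.0], [-0.001, -0.0, -1.0]]
force: [-2.8, -0.0, 8.1]
grip_width: 31.6
gripper_force: 20.0
```

Emit:
{"fn": "carry_out", "kwargs": {"moves": [0,0,0,0,0,0,0,0,0,0,0,0,0,0,0,0,0,0,-0.05,0,0,0,-0.15,0,0,0,-0.3,0,0,0,-0.42,0,0,0,-0.42,0,0,0,-0.42,0], "fingers": 0.15}}

```text
time_s: 27.35
position: [644.7, 52.8, 139.2]
ee_rot: [[-0.994, -0.112, 0.003], [-0.112, 0.994, 0.0], [-0.003, 0.0, -1.0]]
force: [-0.3, 0.6, -0.3]
grip_width: 54.2
gripper_force: 0.0
```

```bash
python3 go.py 539,-172.3,140,90
```

```text
t 27.35 pos [644.7  52.8 139.2] phi 96.4 Rz [ 0.003  0.    -1.   ] w 54.2 gf 0.0 F [-0.3  0.6 -0.3]
to (539.0, -172.3, 140.0, 90.0) -> [0.434, -0.706, -0.004] 0.0179
```

Emit:
{"fn": "carry_out", "kwargs": {"moves": [0.434,-0.706,0,0,0.434,-0.706,0,0,0.434,-0.706,0,0,0.434,-0.706,0,0,0.434,-0.706,0,0,0.434,-0.706,0,0,0.434,-0.706,0,0,0.434,-0.706,0,0,0.434,-0.706,0,0], "fingers": 0.6}}

```text
time_s: 28.25
position: [538.9, -170.2, 136.9]
ee_rot: [[-0.993, -0.115, -0.0], [-0.115, 0.993, 0.001], [0.0, 0.001, -1.0]]
force: [0.4, -0.1, -0.3]
grip_width: 75.2
gripper_force: 0.0
```

```bash
python3 - <<'E'
from workcell import manip
from h import *
for n in("wrist","scene","top"): 
    d=manip.get_image(n); np.savez(n+"14.npz",**d); o=-2 if n=="scene" else 0
    P=cloud(d); H=hsv(d); X,Y,Z=P[...,0],P[...,1],P[...,2]
    def piece(nm,c,zt,r):
        m=(np.hypot(X-c[0],Y-c[1])<r)&(abs(Z-zt-o)<5)&(H[...,2]>80)&(H[...,1]<60)
        if m.sum()>20: print(n,nm,m.sum(),rect(P[m][:,:2]),np.percentile(Z[m],95).round(1))
    piece("shaker",(539,-172),85,35); piece("holder",(644,53),63,55); piece("cup",(630,170),83,45)
    red=((H[...,0]<8)|(H[...,0]>172))&(H[...,1]>120)&(X<740)&(abs(Y-105)<150)
    r=red&(Z>24+o)&(Z<36); print(" rim",rect(P[r][:,:2]))
    m=(red&(np.hypot(X-527,Y-39.6)<36)&(Z<10)).astype(np.uint8); cs=cv2.findContours(m,0,1)[0]
    if cs: print(" hole",rect(ray(d,max(cs,key=cv2.contourArea)[:,0],9)[:,:2]))
cv2.imwrite("pics/w14.png",load("scene14.npz")["img"][:,:,::-1])
E
python3 go.py 539,-172.3,14
```

```text
wrist shaker 1017 (array([ 537.8, -173.5]), array([27. , 27.3]), 71.2) 84.1
 rim (array([526.3,  -2.8]), array([105.1, 217.7]), 61.2)
 hole (array([526.6,  38.4]), array([51.5, 48.8]), 17.3)
scene shaker 132 (array([ 541.8, -173.1]), array([26.5, 26.2]), 23.7) 83.5
scene holder 449 (array([646.4,  51.3]), array([87.6, 32.8]), 6.4) 62.2
scene cup 425 (array([632.3, 169.7]), array([61.5, 60.7]), 43.7) 82.2
 rim (array([580.2, 103.7]), array([250.2, 245.7]), 6.5)
 hole (array([530.7,  39.6]), array([42.2, 51.8]), 28.7)
top shaker 131 (array([ 539.3, -175.4]), array([26.3, 18.4]), 14.0) 86.0
top holder 297 (array([643.5,  54. ]), array([83.9, 31.6]), 6.2) 64.9
top cup 263 (array([629.5, 170.9]), array([59.8, 59.3]), 88.3) 84.9
 rim (array([578.6, 106.4]), array([246.1, 245.6]), 6.4)
 hole (array([526.2,  40.9]), array([52.1, 53.5]), 89.1)
t 28.4 pos [ 538.8 -171.   137.2] phi 96.6 Rz [-0.  0. -1.] w 75.1 gf 0.0 F [ 0.5 -0.6  0.2]
to (539.0, -172.3, 14.0, None) -> [-0.0, -0.005, 0.411] 0
```

View pics/w14.png

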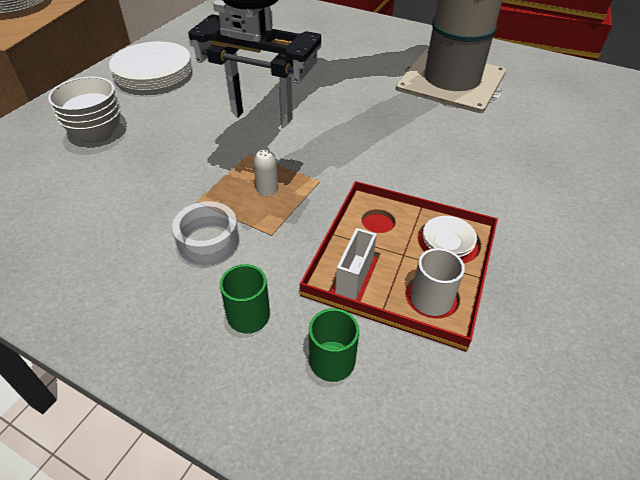

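The holder at (357,262) stands in the oblong cut-out and the cup at (437,283) in its own hole. The shaker is at (266,172) on the sheet under the fingers, and the 56 mm hole at (378,222) is free. That was my last picture, so from here I work from numbers only.

Emit:
{"fn": "carry_out", "kwargs": {"moves": [0,-0.004,0.08,0,0,-0.004,0.18,0,0,-0.004,0.28,0,0,-0.004,0.36,0,0,-0.004,0.4,0,0,-0.004,0.41,0,0,-0.004,0.41,0]}}

```text
time_s: 29.1
position: [538.9, -173.4, 14.6]
ee_rot: [[-0.994, -0.113, 0.0], [-0.113, 0.994, -0.0], [-0.0, -0.0, -1.0]]
force: [0.4, 0.5, 1.2]
grip_width: 75.1
gripper_force: 0.0
```

Emit:
{"fn": "carry_out", "kwargs": {"moves": [0,0,0,0,0,0,0,0,0,0,0,0,0,0,0,0,0,0,0,0,0,0,0,0,0,0,0,0,0,0,0,0], "fingers": -1, "newtons": 20}}

```text
time_s: 29.9
position: [538.7, -173.5, 14.7]
ee_rot: [[-0.994, -0.112, 0.0], [-0.112, 0.994, -0.0], [-0.0, -0.0, -1.0]]
force: [-0.8, 1.4, 4.7]
grip_width: 39.7
gripper_force: 20.0
```

Emit:
{"fn": "carry_out", "kwargs": {"moves": [0,0,-0.02,0,0,0,-0.07,0,0,0,-0.15,0,0,0,-0.24,0,0,0,-0.3,0,0,0,-0.3,0]}}

```text
time_s: 30.5
position: [540.2, -174.2, 106.6]
ee_rot: [[-0.994, -0.112, 0.004], [-0.112, 0.994, -0.001], [-0.004, -0.002, -1.0]]
force: [0.9, 0.4, -0.5]
grip_width: 39.8
gripper_force: 20.0
```

```bash
python3 go.py 527.1,39.6,103,96.4
```

```text
t 30.5 pos [ 540.2 -174.2  106.6] phi 96.4 Rz [ 0.004 -0.001 -1.   ] w 39.8 gf 20.0 F [ 0.9  0.4 -0.5]
to (527.1, 39.6, 103.0, 96.4) -> [-0.036, 0.713, 0.011] 0.0001
```

Emit:
{"fn": "carry_out", "kwargs": {"moves": [0,0.05,0,0,-0.01,0.15,0,0,-0.02,0.28,0,0,-0.03,0.41,0,0,-0.04,0.54,0,0,-0.04,0.64,0,0,-0.04,0.69,0,0,-0.04,0.71,0,0,-0.04,0.71,0,0,-0.04,0.71,0,0]}}

```text
time_s: 31.5
position: [526.5, 37.5, 104.1]
ee_rot: [[-0.994, -0.11, -0.0], [-0.11, 0.994, -0.001], [0.001, -0.001, -1.0]]
force: [-0.5, -0.6, -0.7]
grip_width: 39.3
gripper_force: 20.0
```

Emit:
{"fn": "carry_out", "kwargs": {"moves": [0,0,0.05,0,0,0,0.12,0,0,0,0.18,0,0,0,0.22,0,0,0,0.24,0,0,0,0.24,0,0,0,0.24,0]}}

```text
time_s: 32.2
position: [527.0, 39.1, 32.8]
ee_rot: [[-0.994, -0.112, 0.001], [-0.112, 0.994, -0.0], [-0.001, -0.0, -1.0]]
force: [-0.3, 0.4, -1.0]
grip_width: 39.7
gripper_force: 20.0
```

```bash
python3 go.py 527.1,39.6,14.7,96.4; python3 - <<'E'
from workcell import manip
from h import *
zt=manip.sense()["position"][2]-14.7+85
for n in("wrist","scene"): 
    d=manip.get_image(n); np.savez(n+"15.npz",**d); o=-2 if n=="scene" else 0
    P=cloud(d); H=hsv(d); X,Y,Z=P[...,0],P[...,1],P[...,2]
    m=(np.hypot(X-527,Y-39)<30)&(abs(Z-zt-o)<6)&(H[...,2]>110)&(H[...,1]<60)
    if m.sum()>20: print(n,"shaker",m.sum(),rect(P[m][:,:2]),np.percentile(Z[m],95).round(1),zt)
    red=((H[...,0]<8)|(H[...,0]>172))&(H[...,1]>120)
    m=(red&(np.hypot(X-527,Y-39.6)<36)&(Z<16)).astype(np.uint8)
    c=max(cv2.findContours(m,0,1)[0],key=cv2.contourArea)[:,0]
    if n=="wrist":
        top=np.array([c[c[:,0]==u][np.argmin(c[c[:,0]==u][:,1])] for u in np.unique(c[:,0])]); q=ray(d,top,15)[:,:2]
        A=np.c_[2*q,np.ones(len(q))]; s=np.linalg.lstsq(A,(q**2).sum(1),rcond=None)[0]; print("circ",s[:2],np.sqrt(s[2]+s[:2]@s[:2]),len(q))
    else:
        r=red&(X<740)&(abs(Y-105)<150)&(Z>22)&(Z<36); print("rim",rect(P[r][:,:2]))
E
```

```text
t 32.2 pos [527.   39.1  32.8] phi 96.4 Rz [ 0.001 -0.    -1.   ] w 39.7 gf 20.0 F [-0.3  0.4 -1. ]
to (527.1, 39.6, 14.7, 96.4) -> [-0.001, 0.001, 0.06] 0.0001
wrist shaker 3247 (array([525.4,  38.2]), array([28.9, 27.9]), 87.5) 102.1 103.07962314072158
circ [526.34608073  39.04628616] 27.507052324572964 84
scene shaker 161 (array([530.1,  39.2]), array([25.3, 24.8]), 23.0) 100.7 103.07962314072158
rim (array([580.9, 103.7]), array([249.5, 245.9]), 6.5)
```

The shaker is within 1.5 mm of the hole centre in both views. Lowering.

Emit:
{"fn": "carry_out", "kwargs": {"moves": [0,0,0.02,0,0,0,0.035,0,0,0,0.046,0,0,0,0.053,0,0,0,0.057,0,0,0,0.059,0,0,0,0.061,0,0,0,0.061,0]}}

```text
time_s: 33.1
position: [526.4, 39.5, 14.7]
ee_rot: [[-0.994, -0.112, -0.0], [-0.112, 0.994, -0.0], [0.0, -0.0, -1.0]]
force: [-0.9, 0.3, 5.1]
grip_width: 39.7
gripper_force: 20.0
```

Contact with the floor. I release and rise.

Emit:
{"fn": "carry_out", "kwargs": {"moves": [0,0,0,0,0,0,0,0,0,0,0,0,0,0,0,0,0,0,-0.05,0,0,0,-0.15,0,0,0,-0.3,0,0,0,-0.45,0,0,0,-0.5,0,0,0,-0.5,0], "fingers": 0.25}}

```text
time_s: 34.1
position: [528.4, 39.6, 166.6]
ee_rot: [[-0.994, -0.112, 0.006], [-0.112, 0.994, 0.001], [-0.006, -0.0, -1.0]]
force: [0.4, 1.0, -1.0]
grip_width: 58.9
gripper_force: 0.0
```

Emit:
{"fn": "carry_out", "kwargs": {"moves": [0.3,0.8,0,0,0.3,0.8,0,0,0.3,0.8,0,0,0.3,0.8,0,0,0.3,0.8,0,0,0.3,0.8,0,0,0.3,0.8,0,0,0.3,0.8,0,0,0.3,0.8,0,0]}}

```text
time_s: 35.0
position: [410.9, 265.7, 163.5]
ee_rot: [[-0.994, -0.109, -0.001], [-0.109, 0.994, -0.001], [0.001, -0.001, -1.0]]
force: [0.1, -0.0, 0.4]
grip_width: 58.6
gripper_force: 0.0
```

```bash
python3 go.py; python3 - <<'E'
from workcell import manip
from h import *
a=np.radians(6.4); R=np.array([[np.cos(a),-np.sin(a)],[np.sin(a),np.cos(a)]])
for n in("scene","top"):
    d=manip.get_image(n); o=-2 if n=="scene" else 0
    P=cloud(d); H=hsv(d); X,Y,Z=P[...,0],P[...,1],P[...,2]
    red=((H[...,0]<8)|(H[...,0]>172))&(H[...,1]>120)&(X<740)&(abs(Y-105)<150)
    r=red&(Z>24+o)&(Z<36); b=rect(P[r][:,:2]); print(n,"rim",b)
    for nm,s,zt,rr in(("shaker",(-59,-59),85,35),("holder",(59,-59),63,55),("cup",(59,59),83,45),("dishes",(-59,59),31,50)):
        c=np.array(b[0])+R@s
        m=(np.hypot(X-c[0],Y-c[1])<rr)&(abs(Z-zt-o)<5)&(H[...,2]>80)&(H[...,1]<60)
        if m.sum()>20: q=rect(P[m][:,:2]); print(nm,"off centre",np.round(q[0]-c,1),q[1:],np.percentile(Z[m],95).round(1))
E
```

```text
t 35.0 pos [410.9 265.7 163.5] phi 96.3 Rz [-0.001 -0.001 -1.   ] w 58.6 gf 0.0 F [ 0.1 -0.   0.4]
scene rim (array([580.5, 103.6]), array([250. , 245.9]), 6.4)
shaker off centre [0.5 0.3] (array([25.2, 26.2]), 48.8) 82.4
holder off centre [-0.2 -0.3] (array([87.8, 32.4]), 6.6) 62.4
cup off centre [-0.6  0.4] (array([61.1, 62.1]), 46.3) 82.0
dishes off centre [ 0.5 -1.6] (array([79.8, 82.1]), 6.7) 29.6
top rim (array([578.5, 106.5]), array([245.9, 245.9]), 6.4)
shaker off centre [-0.9 -0.2] (array([26.5, 27.9]), 89.1) 85.1
holder off centre [-0.1 -0.4] (array([84.2, 31.7]), 6.3) 65.3
cup off centre [-1.3 -0.8] (array([60.3, 59.4]), 90.0) 84.9
dishes off centre [ 1.9 -1.6] (array([81.3, 80.7]), 9.7) 32.4
```

All pieces are centred to within about 2 mm, at the right heights, upright and free of the gripper.

```bash
python3 -c "
from workcell import manip
print(manip.finish_job())"
```

```text
the job is handed in; nothing more can be done
None
```

The job is handed in at about 35 s on the robot's clock: by the last camera check the cup, sachet holder and salt shaker each stand fully down and upright, within 2 mm of centre in their own cut-outs; the judge returned no verdict.

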